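Build an airing crib and tip the washed sherds into it

TASK

Finish the airing crib log-cabin fashion: lay the loose pale slat flat across the free ends of the two brown runners to match the pale one already fixed there, then lay the two blue slats across the pale ones, directly above the runners, all square and centred with the ends sticking out evenly. Then take the orange scoop by its black handle, tip all four washed sherds out of it into the well of the crib without knocking the slats out of place, and set the scoop back down upright on the table. Leave the brush and the jar where they are.

Things in the scene. Friction and masses are not known exactly. Their poses are not given: they have to be found in the camera images.
- crib: half-built airing crib, fixed: plywood board 170 x 170 x 12 mm, origin at the centre of its underside, z up. On it two fixed brown runners (160 x 28 x 22 mm) along its x, centres at y = +58 and -58 mm, tops at 34 mm; across them one fixed pale slat of that size along its y, centre at x = +58 mm, top at 56 mm. The finished crib has an open well of 88 x 88 mm in the middle
- pale_mid (a point): centre (half-way up) of the loose pale bare-wood slat: wood, 160 x 28 x 22 mm (x, y, z), 60 g, flat on the table at first. Its place in the crib: along the crib's y, across both runners, centre at crib x = -58 mm, y = 0, centre height 45 mm; ends stick out 8 mm past the runners
- blue_a_mid (a point): centre (half-way up) of one blue-painted slat: wood, 160 x 28 x 22 mm (x, y, z), 60 g, flat on the table at first. Its place in the crib: along the crib's x, centre at crib y = +58 or -58 mm (either), x = 0, centre height 67 mm, top 78 mm; ends stick out 8 mm past the pale slats
- blue_b_mid (a point): centre (half-way up) of the other blue-painted slat: wood, 160 x 28 x 22 mm (x, y, z), 60 g, flat on the table at first. Its place in the crib: along the crib's x, centre at crib y = +58 or -58 mm (either), x = 0, centre height 67 mm, top 78 mm; ends stick out 8 mm past the pale slats
- scoop_grip (a point): grip point on the black handle fin of the orange open-fronted scoop (130 to 210 g, sherds 160 g more), 72 mm above its underside. Fin 36 mm long (x), 14 mm thick (y), top 90 mm above the underside, upright behind the pan. Scoop x runs from open front to fin, z up. Pan 70 mm wide, walls 40 mm high, from 18 mm to 148 mm in front of (-x from) this point
- scoop_lip (a point): middle of the scoop's open front lip, 148 mm in front of the grip point (-x), 17 mm above the underside. The flat floor ends 118 mm in front of the grip point, then a ramp climbs 25 degrees to the lip: sherds stay in while the scoop is level and slide out over the lip when it is tipped lip-down by 55 to 75 degrees
- brush_grip (a point): bystander: brush lying on the table, point on its handle
- jar: bystander: glass jar with a lid, 60 mm across, 90 mm high, origin at the centre of its underside
- sherd0_mid (a point): centre of a chunky terracotta or brick sherd, a rounded block 30 x 28 x 28 mm, 40 g, lying in the scoop at the start
- sherd1_mid (a point): centre of a chunky terracotta or brick sherd, a rounded block 30 x 28 x 28 mm, 40 g, lying in the scoop at the start
- sherd2_mid (a point): centre of a chunky terracotta or brick sherd, a rounded block 30 x 28 x 28 mm, 40 g, lying in the scoop at the start
- sherd3_mid (a point): centre of a chunky terracotta or brick sherd, a rounded block 30 x 28 x 28 mm, 40 g, lying in the scoop at the start

How it is judged:
By the outcome, as a careful person would: the job done as asked, in the order asked, and still so for the second after the job is handed in, with the robot touching nothing.
It also fails if it takes over 72 s, if anything falls off the work surface, if the arm or the gripper's body presses on something with over 40 N, if the wrist force passes 120 N, or if a joint passes its speed limit or range.

ROBOT

A 7-joint arm with a two-finger parallel gripper is mounted at the origin on the work surface. World frame = base frame: x ahead of the robot, y to its left, z up, the work surface at z = 0. Lengths are in m, angles in rad, forces in N, time in s.
With the tool pointing down it reaches from about 0.35 to 0.775 m from the base axis. Payload 3.1 kg.
Tool frame: the origin (TCP) lies midway between the tips of the shut fingers; the grasp point (between the pads) lies 19 mm behind it; z points along the fingers, y is the direction in which the jaws open and shut (so a half turn about z gives the same grasp; the last joint's range is limited). The gripper opens to 85 mm and grips with 20 to 120 N. Pads are 22 mm wide; open, the fingers measure 114 mm over their backs; the gripper's body (76 mm by 85 mm) begins 54 mm behind the grasp point. The pads swing forward as they close: fully open they stand 13 mm farther back than shut.
Start: joints at [-1.185, 0.311, 0.014, 1.512, -0.004, 1.319, -0.027], TCP at [0.228, 0.5, 0.231] pointing down, gripper open.
Joint ranges: [-2.7, 2.7], [-0.3, 1.91], [-1.27, 1.3], [0.12, 2.57], [-1.44, 4.58], [0.2, 2.03], [-3.05, 3.05]. Speed limits (rad/s): [2.79, 2.79, 3.14, 3.14, 3.14, 3.14, 3.14].

INTERFACE

Orientations are given as a unit quaternion [x, y, z, w].
In Python, from plant import sensors, grab_frame, calibration, order gives the robot as it stands.
- The arm moves only by the tool step_arm, never from a script. Its argument "increments" is a list of rows, each a list of 2 entries, a list of its own where there are three numbers: the shift along the world's x, y, z in mm, then the turn, a rotation vector about the world's x, y, z in degrees. In form: [[[x, y, z], [ax, ay, az]], ...]. A call has 1 to 5 rows; each row is the pose to reach, as a shift and turn from the pose measured when the call began; what a row does not reach only later rows make up. A row lasts 1/12 s, in which the tool goes at most 41.7 mm and 7.16 degrees, less where a joint would pass 70% of its speed; a pose out of reach is approached as far as the arm can. A call with a gripper value outside its range is refused whole. "gripper" is the opening, from 0 (shut) to 1 (fully open), set as the call begins (left out, the last holds). The fingers move at their own pace and stop on an object; "squeeze" is the grip in N (left out, the last holds). Time passes only in rows, so rows that repeat a pose let the fingers close. It gives the time, the measured TCP pose, the force and the opening at its end, in the units of the state.
- sensors.observe(): the state, without advancing time (a new reading comes with each control period).
- grab_frame(name): name is "scene" or "side" or "wrist"; returns (picture, depth): 400x640x3 uint8, red, green, blue; 400x640 float32, m along the optical axis (not along the pixel's ray), 0 where there is no reading.
- calibration(name): a dict with "vfov" (degrees; the focal length in pixels is half the picture's height over the tangent of half this angle, whatever the lens; pixels are square), "cx", "cy" (the principal point, pixels), "eye" and "rotation" of the camera in the world. Camera axes: x right, y up, looking along -z (the intrinsics and any distortion apply to the point x, -y, -z); pixel columns grow to the right and rows downward; lengths in m; the calibration is good to about 2 mm. A picture is of the moment at which its call begins: read the wrist's pose just before it. calibration takes no time and is no camera call; for the wrist camera it gives the pose at the moment of the call.
- order.sign_off(): hands the job in, once; it reports no verdict.
The state is a dict: "time_s": time; "q": joint angles; "qd": joint speeds; "joint_torque": joint torques, N m; "tcp_pos": TCP position; "ee_rot": TCP orientation; "force": force on the tool from outside, world axes, zero at the start; "torque": the same for the moment, N m; "finger_gap": opening from 0.0 (shut) to 1.0 (fully open).
Only numpy, scipy, OpenCV 4.12 (cv2) and the standard library are available. Lean on these libraries where they do the work, as an engineer would, in place of code of your own. Each camera call takes 0.05 s, during which the arm holds its last target.

## Working session

There is one attempt and no reset: what is moved stays moved. The work goes in short steps, Python scripts to look and compute and a tool call to move; the robot and the scene stay as the last step left them, time stands still between calls to the robot, and variables do not carry over. Pictures are saved under pics/ and viewed, and the job is handed in when it is done.

Besides the shell and the picture viewer there is one more tool, called after "Emit:" as name(argument=value, ...), one argument or row to a line, values as JSON. step_arm: Moves the arm, as the interface text tells. Its arguments: {"type":"object","properties":{"increments":{"type":"array","items":{"type":"array"}},"gripper":{"type":"number"},"squeeze":{"type":"number"}},"required":["increments"]}

```bash
ls; mkdir -p pics
python3 - <<'E'
from plant import sensors, grab_frame, calibration, order
import cv2,numpy as np
s=sensors.observe();print(s)
for n in ["scene","side","wrist"]:
    c=calibration(n);print(n,c)
    p,d=grab_frame(n);cv2.imwrite(f"pics/{n}0.png",p[:,:,::-1]);np.savez(f"pics/{n}0.npz",p=p,d=d)
E
```

```text
pics
{'time_s': 0.0, 'q': array([-1.18468854,  0.31171207,  0.01401152,  1.51305576, -0.00436782,
        1.319192  , -0.02719442]), 'qd': array([-0.00125771,  0.00012624, -0.00026805, -0.00303286,  0.00147573,
        0.00167742, -0.00014835]), 'joint_torque': array([-3.18078819e-04, -3.79908371e+01,  1.45704844e-01, -2.30595624e+01,
        1.20438388e-02,  1.33287164e-02, -2.52147871e-06]), 'tcp_pos': array([0.22789028, 0.49976819, 0.23022912]), 'ee_rot': array([ 2.12241196e-01,  9.77216613e-01, -1.15419918e-03, -1.82729937e-04]), 'force': array([-0.01625805, -0.02865639, -0.77607209]), 'torque': array([-0.00100609,  0.00327499, -0.02584739]), 'finger_gap': 0.9975863491709253}
scene {'vfov': 49.53375071414615, 'cx': 321.55602236095694, 'cy': 198.95198150576925, 'eye': array([1.22791103, 0.08851061, 1.13161657]), 'rotation': array([0.18742117, 0.21620878, 0.73548126, 0.61416154])}
side {'vfov': 53.09320485782794, 'cx': 317.0532412591515, 'cy': 198.09361401371333, 'eye': array([ 0.15347565, -0.65287224,  0.63489346]), 'rotation': array([ 0.43687186, -0.12891536, -0.2532668 ,  0.85345166])}
wrist {'vfov': 64.09571050362959, 'cx': 315.7515019708157, 'cy': 201.05304461912095, 'eye': array([0.15498597, 0.5322938 , 0.37283232]), 'rotation': array([-0.13484722, -0.08467219,  0.53417175,  0.83024538])}
```

View images.

View pics/scene0.png

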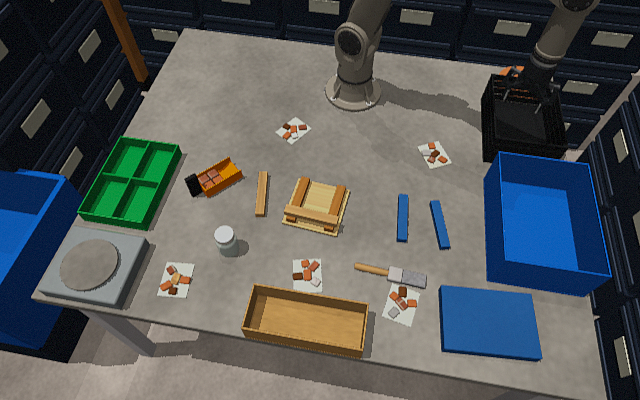

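View pics/side0.png

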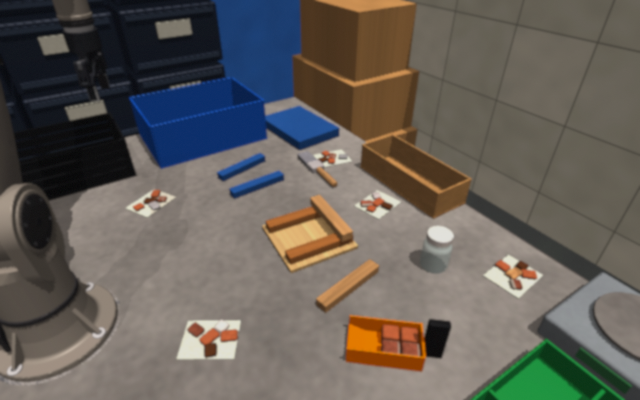

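View pics/wrist0.png

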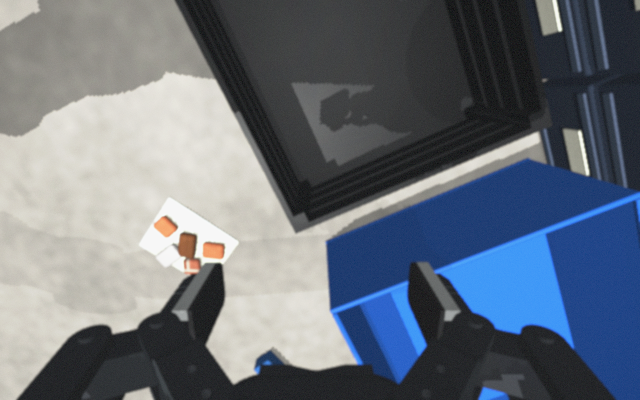

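```bash
cat > h.py <<'E'
import numpy as np,cv2
from scipy.spatial.transform import Rotation as R
def K(c): return 200/np.tan(np.radians(c['vfov']/2))
def cloud(p,d,c):
    f=K(c);v,u=np.mgrid[0:400,0:640]
    P=np.stack([(u-c['cx'])/f*d,-(v-c['cy'])/f*d,-d],-1)
    W=P@R.from_quat(c['rotation']).as_matrix().T+c['eye']
    W[d<=0]=np.nan
    return W
def ray(u,v,z,c):
    f=K(c);r=R.from_quat(c['rotation']).apply([(u-c['cx'])/f,-(v-c['cy'])/f,-1]);t=(z-c['eye'][2])/r[2];return c['eye']+t*r
def proj(P,c):
    f=K(c);q=R.from_quat(c['rotation']).inv().apply(np.asarray(P)-c['eye']);return np.stack([c['cx']+f*q[...,0]/-q[...,2],c['cy']-f*q[...,1]/-q[...,2]],-1)
def rectfit(pts):
    r=cv2.minAreaRect(pts.astype(np.float32)*1000);return r
E
python3 - <<'E'
from h import *
from plant import calibration
for n in ["scene","side"]:
    z=np.load(f"pics/{n}0.npz");W=cloud(z['p'],z['d'],calibration(n));p=z['p']
    hsv=cv2.cvtColor(p,cv2.COLOR_RGB2HSV)
    x,y,zz=W[...,0],W[...,1],W[...,2]
    t=(abs(zz)<.02)&(x>.3)&(x<.7)&(abs(y)<.3);print(n,'table z median',np.nanmedian(zz[t]))
    reg=(x>.25)&(x<.75)&(abs(y)<.42)
    m=((zz>.008)&reg).astype(np.uint8)
    k,l,st,ce=cv2.connectedComponentsWithStats(m)
    for i in range(1,k):
        if st[i,4]<60: continue
        s=l==i
        print(i,st[i],'mean',W[s].mean(0).round(3),'zq',np.quantile(zz[s],[.5,.9,.98]).round(3),'rgb',p[s].mean(0).astype(int), rectfit(W[s][:,:2]))
E
```

```text
scene table z median 0.0007336280892542568
1 [282 132  16   7  67] mean [ 0.264 -0.182  0.013] zq [0.012 0.015 0.017] rgb [181 141 115] ((263.51702880859375, -183.0588836669922), (24.987226486206055, 51.25341033935547), 12.254704475402832)
7 [421 150  19  13 100] mean [0.266 0.294 0.013] zq [0.013 0.016 0.018] rgb [137 108  91] ((262.0641174316406, 288.8509826660156), (53.00429916381836, 45.85884094238281), 66.06952667236328)
9 [ 188  156   55   40 1020] mean [ 0.496 -0.372  0.032] zq [0.03  0.047 0.089] rgb [118  68  22] ((490.78436279296875, -371.28851318359375), (76.69036865234375, 166.8021240234375), 49.319091796875)
12 [255 171  13  46 437] mean [ 0.522 -0.215  0.022] zq [0.022 0.025 0.027] rgb [170 132  80] ((516.9714965820312, -217.0735626220703), (165.6766357421875, 28.87749671936035), 10.009098052978516)
15 [ 282  176   68   60 2640] mean [ 0.54  -0.04   0.028] zq [0.019 0.056 0.059] rgb [171 137  82] ((528.7254638671875, -41.329002380371094), (170.1083221435547, 174.4464111328125), 84.56790161132812)
17 [397 193  11  49 473] mean [0.528 0.22  0.021] zq [0.022 0.025 0.027] r
[... 2573 characters left out ...]
707.28662109375, -265.1731262207031), (56.79024124145508, 55.87374496459961), 77.02828979492188)
11 [ 317  260   63   51 1041] mean [ 0.507 -0.221  0.02 ] zq [0.021 0.022 0.023] rgb [169 122  77] ((513.3284912109375, -217.11293029785156), (161.86192321777344, 30.063085556030273), 10.612923622131348)
12 [ 346  315  100   53 3169] mean [ 0.487 -0.372  0.031] zq [0.03  0.04  0.088] rgb [145  73  22] ((490.65460205078125, -372.99444580078125), (71.92549896240234, 156.89906311035156), 48.76940155029297)
13 [217 320  21  21 238] mean [ 0.261 -0.185  0.011] zq [0.011 0.012 0.013] rgb [196 141 116] ((263.4404602050781, -182.07232666015625), (26.76177406311035, 49.11701202392578), 0.2561156749725342)
```

Emit:
step_arm(
  increments=[
    [[285, -715, -20], [0, 0, -145]],
    [[285, -715, -20], [0, 0, -145]],
    [[285, -715, -20], [0, 0, -145]],
    [[285, -715, -20], [0, 0, -145]],
    [[285, -715, -20], [0, 0, -145]],
  ],
  gripper=0.7,
  squeeze=40,
)

```text
time_s: 0.57
tcp_pos: [0.3053, 0.3049, 0.2253]
ee_rot: [0.505, 0.863, -0.0, -0.0]
force: [1.0, 0.2, 0.1]
finger_gap: 0.704
```

```bash
cat >> h.py <<'E'
def st():
    from plant import sensors
    s=sensors.observe();M=R.from_quat(s['ee_rot']).as_matrix()
    print('t',round(s['time_s'],2),'tcp',(s['tcp_pos']*1000).round(1),'jaw',round(np.degrees(np.arctan2(M[1,1],M[0,1])),1),'toolz',M[:,2].round(3),'q',s['q'].round(3),'gap',round(s['finger_gap'],3),'F',s['force'].round(1))
    with open('log.txt','a') as f: f.write(repr((list(s['q']),list(s['tcp_pos']),list(s['ee_rot'])))+'\n')
    return s
E
python3 -c "
from h import *;st()"
```

```text
t 0.57 tcp [305.3 304.9 225.3] jaw 29.4 toolz [-0.001 -0.    -1.   ] q [-1.011  0.069  0.199  1.824 -0.015  1.251 -0.295] gap 0.704 F [1.  0.2 0.1]
```

Emit:
step_arm(
  increments=[
    [[210, -520, -15], [0, 0, -109]],
    [[210, -520, -15], [0, 0, -109]],
    [[210, -520, -15], [0, 0, -109]],
    [[210, -520, -15], [0, 0, -109]],
    [[210, -520, -15], [0, 0, -109]],
  ],
)

```text
time_s: 0.98
tcp_pos: [0.383, 0.1118, 0.2199]
ee_rot: [0.746, 0.666, 0.0, -0.001]
force: [1.2, 1.3, 0.0]
finger_gap: 0.699
```

Emit:
step_arm(
  increments=[
    [[133, -330, -10], [0, 0, -73]],
    [[133, -330, -10], [0, 0, -73]],
    [[133, -330, -10], [0, 0, -73]],
    [[133, -330, -10], [0, 0, -73]],
    [[133, -330, -10], [0, 0, -73]],
  ],
)

```text
time_s: 1.4
tcp_pos: [0.4605, -0.0813, 0.2142]
ee_rot: [0.914, 0.405, 0.001, -0.001]
force: [1.5, 0.6, -0.1]
finger_gap: 0.695
```

```bash
python3 -c "
from h import *;st()"
```

```text
t 1.4 tcp [460.5 -81.3 214.2] jaw -42.3 toolz [ 0.001  0.002 -1.   ] q [-0.474  0.174  0.708  1.774 -0.121  1.237 -0.471] gap 0.695 F [ 1.5  0.6 -0.1]
```

Emit:
step_arm(
  increments=[
    [[54, -136, 0], [0, 0, -37.5]],
    [[54, -136, 0], [0, 0, -37.5]],
    [[54, -136, 0], [0, 0, -37.5]],
    [[54, -136, 0], [0, 0, -37.5]],
    [[54, -136, 0], [0, 0, -37.5]],
  ],
)

```text
time_s: 1.82
tcp_pos: [0.5141, -0.2246, 0.214]
ee_rot: [0.995, 0.099, 0.0, 0.003]
force: [-0.8, 0.8, -0.2]
finger_gap: 0.699
```

Emit:
step_arm(
  increments=[
    [[0, 0, 0], [0, 0, -3]],
  ],
)

```text
time_s: 1.9
tcp_pos: [0.514, -0.2259, 0.2133]
ee_rot: [0.998, 0.07, -0.001, 0.003]
force: [-0.4, 0.8, -0.6]
finger_gap: 0.699
```

```bash
cat >> h.py <<'E'
def snap(n,tag):
    from plant import grab_frame,calibration
    c=calibration(n);p,d=grab_frame(n);cv2.imwrite(f"pics/{n}{tag}.png",p[:,:,::-1]);np.savez(f"pics/{n}{tag}.npz",p=p,d=d,**c);return p,d,c
E
python3 -c "
from h import *;st()
snap('wrist','1')"
```

```text
t 1.9 tcp [ 514.  -225.9  213.3] jaw -82.0 toolz [-0.001 -0.007 -1.   ] q [-0.238  0.44   0.881  1.536 -0.34   1.325 -0.754] gap 0.699 F [-0.4  0.8 -0.6]
```

View pics/wrist1.png

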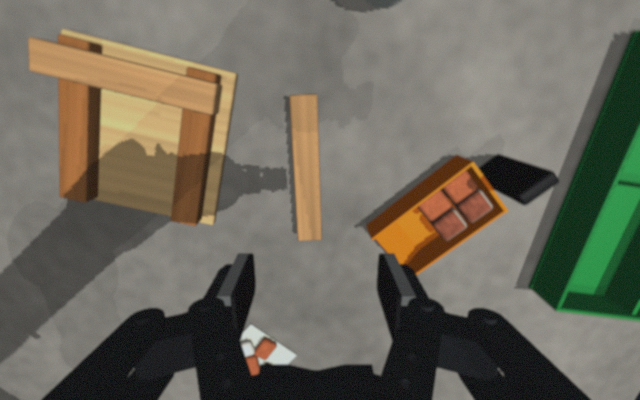

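```bash
cat >> h.py <<'E'
def rect(W,zlo,zhi,box,minpts=30):
    x,y,z=W[...,0],W[...,1],W[...,2]
    m=((z>zlo)&(z<zhi)&(x>box[0])&(x<box[1])&(y>box[2])&(y<box[3])).astype(np.uint8)
    k,l,s,_=cv2.connectedComponentsWithStats(m)
    out=[]
    for i in range(1,k):
        if s[i,4]<minpts: continue
        P=W[l==i][:,:2]*1000
        # robust rect: PCA axis refine via minAreaRect on central quantiles
        (cx,cy),(w,h),a=cv2.minAreaRect(P.astype(np.float32))
        if w<h: a+=90
        a=(a+90)%180-90
        # refine: length via quantile midpoints
        best=None
        for da in np.arange(-4,4.01,.1):
            t=np.radians(a+da);u=P@[np.cos(t),np.sin(t)];v=P@[-np.sin(t),np.cos(t)]
            qu=np.quantile(u,[.01,.99]);qv=np.quantile(v,[.01,.99]);A=np.ptp(qu)*np.ptp(qv)
            if best is None or A<best[0]: best=(A,a+da,qu,qv)
        _,a2,qu,qv=best;t=np.radians(a2);c=qu.mean()*np.array([np.cos(t),np.sin(t)])+qv.mean()*np.array([-np.sin(t),np.cos(t)])
        out.append((c.round(1),round(a2,1),np.ptp(qu).round(1),np.ptp(qv).round(1),int(s[i,4]),(np.median(W[l==i][:,2])*1000).round(1)))
    return out
E
python3 - <<'E'
from h import *
from plant import calibration
for n,t in [("scene","0"),("side","0"),("wrist","1")]:
    z=np.load(f"pics/{n}{t}.npz");c=dict(z) if n=='wrist' else calibration(n)
    W=cloud(z['p'],z['d'],c);print(n)
    for nm,a in dict(fixpale=(.046,.066,(.4,.65,-.16,.08)),run=(.027,.041,(.4,.65,-.16,.08)),board=(.006,.018,(.4,.65,-.16,.08)),pale=(.013,.03,(.4,.62,-.27,-.16)),ba=(.013,.03,(.4,.65,.17,.265)),bb=(.013,.03,(.4,.65,.28,.38)),fin=(.08,.1,(.4,.65,-.5,-.3)),pan=(.034,.046,(.35,.65,-.5,-.25))).items():
        for r in rect(W,*a): print('  ',nm,*r)
E
```

```text
scene
   fixpale [586.3 -46.1] 84.4 156.6 29.4 532 56.0
   run [498.2 -96.4] -5.3 107.6 28.0 285 34.2
   run [509.   18.9] -5.7 106.9 27.5 286 34.3
   run [ 596.7 -105.6] 82.3 25.8 11.1 44 34.3
   run [608.4  13.1] 87.2 33.3 12.0 46 34.6
   board [ 486.9 -118.6] -4.9 97.4 8.1 64 12.6
   board [494.3 -40.4] -4.6 100.1 84.4 762 12.3
   board [531.1 -40.6] -5.6 166.0 167.1 545 12.0
   pale [ 516.4 -216.9] 10.3 158.1 27.9 418 22.3
   ba [524.4 220.3] 2.8 156.1 27.7 454 21.9
   bb [527.2 331. ] 13.2 157.1 28.1 484 21.8
   fin [ 547.2 -418.2] -40.1 34.3 16.1 67 89.2
   pan [ 458.5 -387.7] -41.1 116.9 7.8 70 38.1
   pan [ 516.3 -359.4] -53.4 165.3 33.6 128 38.5
side
   fixpale [583.3 -48.7] 84.2 156.2 27.7 611 54.7
   run [516.8 -44.2] -5.8 140.4 148.7 1129 32.9
   board [521.4 -50.6] 84.3 150.5 161.5 1937 11.2
   pale [ 512.5 -217.7] 10.0 157.1 27.7 948 20.9
   ba [520.1 219.3] 2.7 157.2 29.5 429 20.4
   bb [523.8 330.1] 13.6 158.2 31.4 358 20.2
   fin [ 543.  -418.5] -40.2 34.7 13.8 225 88.3
   pan [ 494.  -375.6] -40.9 160.1 70.5 666 38.4
wrist
   fixpale [584.8 -48.8] 84.6 157.4 27.5 6383 55.8
   run [608.    7.3] 84.5 27.0 8.0 344 33.5
   run [ 597.  -107.4] 84.6 27.7 8.0 295 33.8
   run [513.6  16.6] -5.3 118.3 27.7 3835 33.7
   run [ 577.3 -127.1] -4.5 26.0 1.3 45 38.5
   run [502.8 -98.5] -5.5 118.2 27.4 3282 33.9
   board [528.5 -46.1] 84.6 162.7 165.5 3984 11.9
   board [504.8 -35.4] -5.7 120.3 80.2 8867 12.0
   pale [ 515. -218.] 9.9 155.9 27.3 3815 22.0
   fin [ 545.  -418.6] -41.4 34.6 13.3 872 89.5
   pan [ 496.1 -377.2] -40.8 157.2 70.0 1766 39.5
```

Emit:
step_arm(
  increments=[
    [[1, 8, -41], [0.4, 0, 2]],
    [[1, 8, -82], [0.4, 0, 2]],
    [[1, 8, -123], [0.4, 0, 2]],
    [[1, 8, -160], [0.4, 0, 2]],
    [[1, 8, -160], [0.4, 0, 2]],
  ],
)

```text
time_s: 2.37
tcp_pos: [0.5085, -0.2144, 0.0458]
ee_rot: [0.996, 0.088, -0.008, -0.003]
force: [-1.2, 1.5, -0.7]
finger_gap: 0.702
```

```bash
python3 -c "
from h import *;st()"
```

```text
t 2.37 tcp [ 508.5 -214.4   45.8] jaw -79.9 toolz [-0.016  0.005 -1.   ] q [-0.173  0.604  0.767  1.749 -0.482  1.005 -0.618] gap 0.702 F [-1.2  1.5 -0.7]
```

Emit:
step_arm(
  increments=[
    [[6.5, -3.6, -15], [-0.2, -0.9, 0]],
    [[6.5, -3.6, -25], [-0.2, -0.9, 0]],
    [[6.5, -3.6, -25], [-0.2, -0.9, 0]],
  ],
)

```text
time_s: 2.62
tcp_pos: [0.5143, -0.217, 0.0201]
ee_rot: [0.996, 0.088, -0.001, -0.002]
force: [0.5, 1.3, -0.5]
finger_gap: 0.698
```

```bash
python3 -c "
from h import *;st()"
```

```text
t 2.62 tcp [ 514.3 -217.    20.1] jaw -79.9 toolz [-0.003  0.003 -1.   ] q [-0.15   0.64   0.74   1.763 -0.52   0.949 -0.588] gap 0.698 F [ 0.5  1.3 -0.5]
```

Emit:
step_arm(
  increments=[
    [[0.7, -0.8, -12], [-0.1, -0.2, 0]],
    [[0.7, -0.8, -15.5], [-0.1, -0.2, 0]],
    [[0.7, -0.8, -15.5], [-0.1, -0.2, 0]],
  ],
)

```text
time_s: 2.87
tcp_pos: [0.5149, -0.2175, 0.0046]
ee_rot: [0.996, 0.088, 0.0, -0.001]
force: [-0.3, 1.6, -0.0]
finger_gap: 0.702
```

Emit:
step_arm(
  increments=[
    [[0, 0, 0], [0, 0, 0]],
    [[0, 0, 0], [0, 0, 0]],
    [[0, 0, 0], [0, 0, 0]],
    [[0, 0, 0], [0, 0, 0]],
    [[0, 0, 0], [0, 0, 0]],
  ],
  gripper=0.1,
  squeeze=40,
)

```text
time_s: 3.28
tcp_pos: [0.5156, -0.218, 0.0055]
ee_rot: [0.996, 0.088, 0.001, -0.001]
force: [-0.3, -0.4, 4.4]
finger_gap: 0.318
```

```bash
python3 -c "
from h import *;st()"
```

```text
t 3.28 tcp [ 515.6 -218.     5.5] jaw -79.9 toolz [ 0.002  0.001 -1.   ] q [-0.139  0.659  0.725  1.774 -0.54   0.917 -0.573] gap 0.318 F [-0.3 -0.4  4.4]
```

Emit:
step_arm(
  increments=[
    [[0, 0, 35], [0, 0, 0]],
    [[-2, 15, 75], [0, 0, 7]],
    [[-10, 50, 80], [0, 0, 14]],
    [[-20, 90, 80], [0, 0, 21]],
    [[-30, 125, 80], [0, 0, 28]],
  ],
)

```text
time_s: 3.7
tcp_pos: [0.4857, -0.0913, 0.0863]
ee_rot: [0.944, 0.329, 0.002, -0.001]
force: [0.2, 1.6, -0.8]
finger_gap: 0.313
```

```bash
python3 -c "
from h import *;st()"
```

```text
t 3.7 tcp [485.7 -91.3  86.3] jaw -51.6 toolz [ 0.003  0.003 -1.   ] q [-0.399  0.394  0.704  1.886 -0.311  0.969 -0.456] gap 0.313 F [ 0.2  1.6 -0.8]
```

Emit:
step_arm(
  increments=[
    [[-6, 15, 0], [0, 0, 7]],
    [[-10, 30, 0], [0, 0, 14]],
    [[-14, 45, 0], [0, 0, 21]],
    [[-16.2, 54.4, 0], [0, 0, 28]],
    [[-16.2, 54.4, 0], [0, 0, 35]],
  ],
)

```text
time_s: 4.12
tcp_pos: [0.4684, -0.0336, 0.0859]
ee_rot: [0.798, 0.602, 0.002, -0.003]
force: [0.2, 0.8, -0.5]
finger_gap: 0.32
```

Emit:
step_arm(
  increments=[
    [[0, 0, -10], [0, 0, 7]],
    [[0, 0, -15], [0, 0, 11.2]],
    [[0, 0, -15], [0, 0, 11.2]],
  ],
)

```text
time_s: 4.37
tcp_pos: [0.467, -0.0333, 0.0697]
ee_rot: [0.735, 0.678, 0.0, -0.004]
force: [0.1, 0.3, 0.1]
finger_gap: 0.317
```

```bash
python3 -c "
from h import *;st();snap('wrist','2')"
```

```text
t 4.37 tcp [467.  -33.3  69.7] jaw -4.7 toolz [-0.005  0.007 -1.   ] q [-0.376  0.34   0.509  1.958 -0.217  0.901  0.163] gap 0.317 F [0.1 0.3 0.1]
```

View pics/wrist2.png

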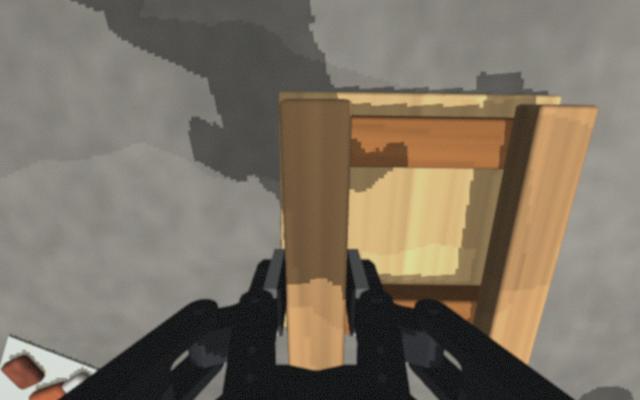

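```bash
cat >> h.py <<'E'
C0=np.array([527.1,-43.0]);YAW=-5.4
def tocrib(P):
    t=np.radians(YAW);d=np.asarray(P)[...,:2]-C0;return np.stack([d[...,0]*np.cos(t)+d[...,1]*np.sin(t),-d[...,0]*np.sin(t)+d[...,1]*np.cos(t)],-1)
def toworld(p):
    t=np.radians(YAW);x,y=p;return C0+np.array([x*np.cos(t)-y*np.sin(t),x*np.sin(t)+y*np.cos(t)])
E
python3 - <<'E'
from h import *
z=np.load("pics/wrist2.npz");c=dict(z);W=cloud(z['p'],z['d'],c)
for nm,a in dict(held=(.079,.095,(.4,.53,-.0,.08)),fix=(.046,.066,(.53,.65,-.16,.08)),run=(.027,.041,(.4,.65,-.16,.08)),board=(.006,.018,(.4,.65,-.16,.1))).items():
    for r in rect(W,*a): print('  ',nm,*r,tocrib(r[0]), 'end y',tocrib(r[0])[1]+r[2]/2)
E
```

```text
held [471.9  22. ] 85.1 43.3 27.2 7650 86.6 [-61.07206081  59.5167488 ] end y 81.1667488040182
   fix [585.  -39.8] 84.7 142.1 27.6 15307 55.8 [57.34189115  8.63466963] end y 79.68466962787184
   run [530.2 -33.6] 84.8 126.4 85.7 10205 34.0 [2.20162395 9.65001824] end y 72.85001823855634
   run [482.3 -98.5] 88.3 20.6 2.3 67 34.2 [-39.37816463 -59.46974147] end y -49.16974147214039
   board [516.  30.] 21.5 186.8 77.4 5011 11.8 [-17.92064468  71.63142114] end y 165.03142113818933
   board [536.5 -45.9] -5.1 94.8 83.6 16072 12.1 [ 9.63119658 -2.00251155] end y 45.3974884478451
```

Run:
```python
from h import *
z=np.load("pics/wrist2.npz");c=dict(z);W=cloud(z['p'],z['d'],c)
Q=np.concatenate([tocrib(W*1000),W[...,2:]*1000],-1)
for nm,x0,x1,zl,zh in [('held',-72,-50,79,95),('fix',47,68,48,62),('runA',-30,30,28,40)]:
    m=(Q[...,0]>x0)&(Q[...,0]<x1)&(Q[...,2]>zl)&(Q[...,2]<zh)
    xs=Q[m]
    b=[]
    for xa in np.arange(x0,x1,3):
        s=xs[(xs[:,0]>=xa)&(xs[:,0]<xa+3)]
        if len(s)>5:b.append(s[:,1].max())
    print(nm,np.round(b,1))
# per-y edges
for nm,zl,zh,xr in [('held',79,95,(-85,-35)),('fix',48,62,(35,85))]:
    for y in range(45,85,8):
        m=(abs(Q[...,1]-y)<2)&(Q[...,2]>zl)&(Q[...,2]<zh)&(Q[...,0]>xr[0])&(Q[...,0]<xr[1])
        if m.sum()>5: s=Q[m];print(nm,y,s[:,0].min().round(1),s[:,0].max().round(1),s[:,2].mean().round(1))
```

```text
held [81.4 81.5 81.5 81.6 81.6 81.6 81.7 81.7]
fix [80.4 80.5 80.5 80.5 80.5 80.6 80.6]
runA [72.6 72.7 72.8 72.7 72.8 72.7 72.8 72.7 72.5 72.7 72.5 72.5 72.6 72.7
 72.7 72.7 72.7 72.7 72.7 72.7]
held 45 -74.8 -47.1 86.5
held 53 -75.2 -47.1 86.5
held 61 -74.9 -47.1 86.5
held 69 -75.2 -47.4 86.6
held 77 -75.4 -47.2 86.6
fix 45 43.4 71.9 55.2
fix 53 42.9 72.3 55.3
fix 61 43.3 72.3 55.3
fix 69 43.1 71.8 55.3
fix 77 43.0 71.9 55.3
```

Emit:
step_arm(
  increments=[
    [[2, -1.8, -12], [-0.4, -0.3, -0.6]],
    [[2, -1.8, -22], [-0.4, -0.3, -0.6]],
    [[2, -1.8, -22], [-0.4, -0.3, -0.6]],
  ],
)

```text
time_s: 4.67
tcp_pos: [0.4677, -0.0354, 0.0467]
ee_rot: [0.741, 0.672, -0.001, -0.001]
force: [-0.0, 1.0, -0.9]
finger_gap: 0.317
```

```bash
python3 -c "
from h import *;s=st();print(tocrib(s['tcp_pos']*1000))"
```

```text
t 4.67 tcp [467.7 -35.4  46.7] jaw -5.6 toolz [-0.003 -0.001 -1.   ] q [-0.368  0.377  0.503  1.98  -0.238  0.844  0.168] gap 0.317 F [-0.   1.  -0.9]
[-59.86204319   1.98922167]
```

Emit:
step_arm(
  increments=[
    [[1.4, 0, -4], [0, -0.1, 0.1]],
    [[1.4, 0, -7.2], [0, -0.1, 0.1]],
    [[1.4, 0, -7.2], [0, -0.1, 0.1]],
  ],
)

```text
time_s: 4.92
tcp_pos: [0.4693, -0.0355, 0.0395]
ee_rot: [0.74, 0.672, -0.001, -0.0]
force: [-0.1, 0.1, -0.4]
finger_gap: 0.316
```

```bash
python3 -c "
from h import *;s=st();print(tocrib(s['tcp_pos']*1000))
snap('wrist','3')"
```

```text
t 4.92 tcp [469.3 -35.5  39.5] jaw -5.5 toolz [-0.001 -0.001 -1.   ] q [-0.362  0.391  0.497  1.983 -0.248  0.827  0.177] gap 0.316 F [-0.1  0.1 -0.4]
[-58.27829206   2.04601154]
```

View pics/wrist3.png

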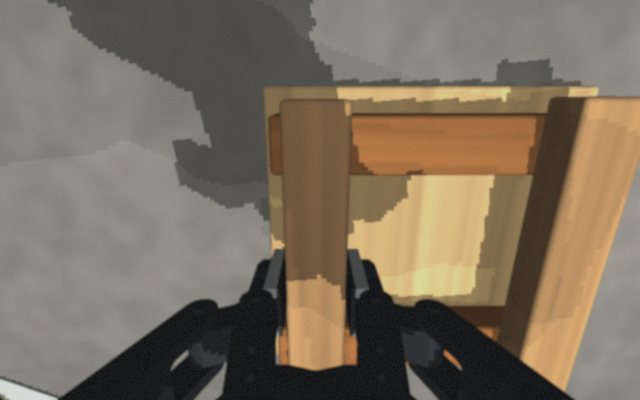

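```bash
cat >> h.py <<'E'
def edges(tag,specs,cam='wrist'):
    z=np.load(f"pics/{cam}{tag}.npz");W=cloud(z['p'],z['d'],dict(z))
    Q=np.concatenate([tocrib(W*1000),W[...,2:]*1000],-1)
    # specs: name,(x0,x1,y0,y1),zl,zh ; prints robust edges
    for nm,b,zl,zh in specs:
        m=(Q[...,0]>b[0])&(Q[...,0]<b[1])&(Q[...,1]>b[2])&(Q[...,1]<b[3])&(Q[...,2]>zl)&(Q[...,2]<zh)
        P=Q[m]
        def prof(i,j):
            lo=[];hi=[];cs=[]
            for a in np.arange(P[:,j].min(),P[:,j].max(),4):
                s=P[(P[:,j]>=a)&(P[:,j]<a+4)]
                if len(s)>8: lo.append(s[:,i].min());hi.append(s[:,i].max());cs.append(a+2)
            return np.array(cs),np.array(lo),np.array(hi)
        cy,xl,xh=prof(0,1);cx,yl,yh=prof(1,0)
        sl=np.degrees(np.arctan(np.polyfit(cy,(xl+xh)/2,1)[0])) if len(cy)>2 else 0
        sy=np.degrees(np.arctan(np.polyfit(cx,(yl+yh)/2,1)[0])) if len(cx)>2 else 0
        print(nm,'x',np.median(xl).round(1),np.median(xh).round(1),'y',np.median(yl).round(1),np.median(yh).round(1),'z',np.median(P[:,2]).round(1),'slope dx/dy',sl.round(2),'dy/dx',sy.round(2))
E
python3 -c "
from h import *
edges('3',[('held',(-85,-35,30,100),50,62),('fix',(35,85,30,100),50,62),('runner',(-30,35,30,90),29,39)])"
```

```text
held x -71.8 -43.9 y 30.0 79.7 z 56.0 slope dx/dy 0.09 dy/dx -1.11
fix x 43.0 72.0 y 30.1 80.6 z 55.8 slope dx/dy -4.12 dy/dx -15.56
runner x -30.0 34.9 y 44.7 72.8 z 33.9 slope dx/dy -0.14 dy/dx -0.04
```

Emit:
step_arm(
  increments=[
    [[-0.2, 0.9, 0], [0, 0, 0]],
    [[-0.2, 0.9, -0.3], [0, 0, 0]],
  ],
)

```text
time_s: 5.13
tcp_pos: [0.4694, -0.0344, 0.0394]
ee_rot: [0.74, 0.673, -0.0, 0.0]
force: [-0.4, -0.9, 0.5]
finger_gap: 0.314
```

Emit:
step_arm(
  increments=[
    [[0, 0, 0], [0, 0, 0]],
    [[0, 0, 0], [0, 0, 0]],
    [[0, 0, 0], [0, 0, 0]],
  ],
  gripper=0.6,
)

```text
time_s: 5.38
tcp_pos: [0.4696, -0.0344, 0.0395]
ee_rot: [0.74, 0.673, -0.0, 0.0]
force: [-0.8, 0.0, -0.0]
finger_gap: 0.596
```

Emit:
step_arm(
  increments=[
    [[0, 0, 40], [0, 0, 0]],
    [[0, 0, 80], [0, 0, 0]],
    [[0, 0, 110], [0, 0, 0]],
    [[0, 0, 110], [0, 0, 0]],
  ],
)

```text
time_s: 5.72
tcp_pos: [0.4746, -0.0351, 0.1559]
ee_rot: [0.74, 0.672, 0.005, 0.005]
force: [0.9, 0.7, 0.1]
finger_gap: 0.6
```

```bash
python3 -c "
from h import *;s=st();snap('wrist','4')
edges('4',[('pale',(-85,-35,-20,100),50,62),('fix',(35,85,-20,100),50,62),('runner',(-30,35,30,90),29,39)])"
```

```text
t 5.72 tcp [474.6 -35.1 155.9] jaw -5.5 toolz [ 0.014 -0.    -1.   ] q [-0.428  0.227  0.551  1.852 -0.135  1.085  0.078] gap 0.6 F [0.9 0.7 0.1]
pale x -71.7 -44.5 y -19.8 80.3 z 56.0 slope dx/dy 0.18 dy/dx 34.19
fix x 43.6 71.4 y -19.8 80.1 z 55.9 slope dx/dy 0.2 dy/dx 13.26
runner x -29.7 34.7 y 45.3 72.4 z 34.0 slope dx/dy -7.4 dy/dx 0.46
```

View pics/wrist4.png

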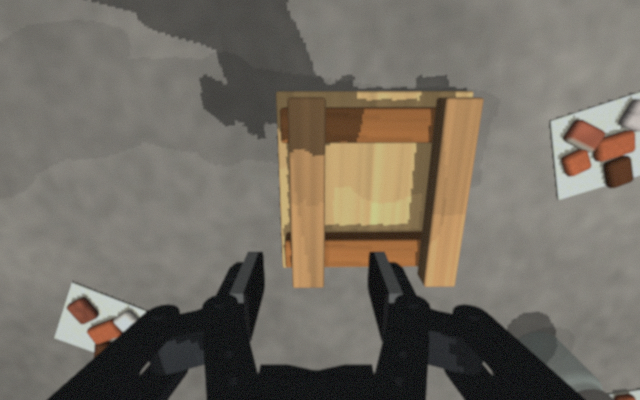

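Emit:
step_arm(
  increments=[
    [[48, 254, 45], [0, 0, 98]],
    [[48, 254, 45], [0, 0, 98]],
    [[48, 254, 45], [0, 0, 98]],
    [[48, 254, 45], [0, 0, 98]],
    [[48, 254, 45], [0, 0, 98]],
  ],
)

```text
time_s: 6.18
tcp_pos: [0.509, 0.168, 0.1871]
ee_rot: [0.495, 0.869, 0.001, -0.001]
force: [0.2, 0.1, -0.3]
finger_gap: 0.599
```

```bash
python3 -c "
from h import *;s=st()"
```

```text
t 6.18 tcp [509.  168.  187.1] jaw 30.7 toolz [-0.001  0.002 -1.   ] q [-0.614  0.318  0.342  1.633 -0.115  1.211  0.288] gap 0.599 F [ 0.2  0.1 -0.3]
```

Emit:
step_arm(
  increments=[
    [[13, 51, 10], [0, 0, 62]],
    [[13, 51, 10], [0, 0, 62]],
    [[13, 51, 10], [0, 0, 62]],
    [[13, 51, 10], [0, 0, 62]],
    [[13, 51, 10], [0, 0, 62]],
  ],
)

```text
time_s: 6.6
tcp_pos: [0.521, 0.2193, 0.1952]
ee_rot: [0.203, 0.979, -0.0, -0.002]
force: [0.4, -0.4, -0.0]
finger_gap: 0.603
```

Emit:
step_arm(
  increments=[
    [[0, 0, 0], [0, 0, 26]],
    [[0, 0, 0], [0, 0, 26]],
    [[0, 0, 0], [0, 0, 26]],
    [[0, 0, 0], [0, 0, 26]],
    [[0, 0, 0], [0, 0, 26]],
  ],
)

```text
time_s: 7.02
tcp_pos: [0.5201, 0.219, 0.1936]
ee_rot: [-0.023, 1.0, -0.001, -0.004]
force: [0.0, -0.5, -0.6]
finger_gap: 0.602
```

```bash
python3 -c "
from h import *;s=st();p,d,c=snap('wrist','5');W=cloud(p,d,c)
for a in [(.4,.65,.15,.27),(.4,.65,.28,.4)]:
  print(rect(W,.013,.03,a))"
```

```text
t 7.02 tcp [520.1 219.  193.6] jaw 92.6 toolz [-0.007 -0.002 -1.   ] q [-0.523  0.368  0.129  1.53  -0.049  1.255  1.23 ] gap 0.602 F [ 0.  -0.5 -0.6]
[(array([521.4, 219.5]), np.float64(3.0), np.float64(155.9), np.float64(27.2), 4190, np.float64(21.9))]
[(array([524.7, 329.6]), np.float64(13.1), np.float64(156.3), np.float64(27.4), 4368, np.float64(21.7))]
```

View pics/wrist5.png

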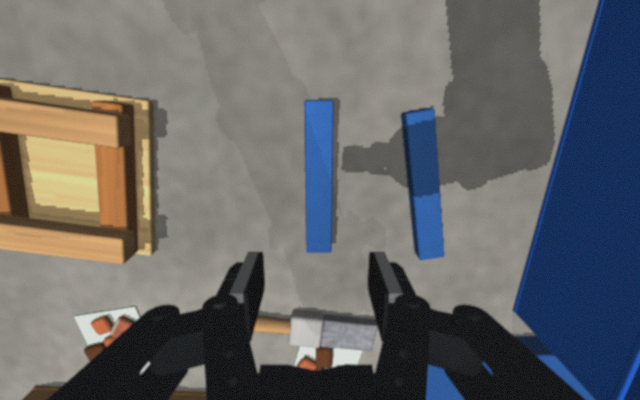

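Emit:
step_arm(
  increments=[
    [[1.3, 0.5, -41], [0, -0.4, 0.4]],
    [[1.3, 0.5, -82], [0, -0.4, 0.4]],
    [[1.3, 0.5, -120], [0, -0.4, 0.4]],
    [[1.3, 0.5, -150], [0, -0.4, 0.4]],
    [[1.3, 0.5, -160], [0, -0.4, 0.4]],
  ],
)

```text
time_s: 7.48
tcp_pos: [0.5167, 0.2174, 0.028]
ee_rot: [-0.024, 1.0, -0.003, -0.005]
force: [-0.2, 0.5, 0.4]
finger_gap: 0.6
```

```bash
python3 -c "
from h import *;s=st()"
```

```text
t 7.48 tcp [516.7 217.4  28. ] jaw 92.7 toolz [-0.01  -0.007 -1.   ] q [-0.513  0.534  0.113  1.725 -0.07   0.899  1.248] gap 0.6 F [-0.2  0.5  0.4]
```

Emit:
step_arm(
  increments=[
    [[4.7, 2.1, -5], [0.4, -0.6, 0.3]],
    [[4.7, 2.1, -14], [0.4, -0.6, 0.3]],
    [[4.7, 2.1, -22.5], [0.4, -0.6, 0.3]],
    [[4.7, 2.1, -22.5], [0.4, -0.6, 0.3]],
  ],
)

```text
time_s: 7.82
tcp_pos: [0.5215, 0.2195, 0.0051]
ee_rot: [-0.026, 1.0, -0.0, -0.0]
force: [-1.0, -0.7, -0.0]
finger_gap: 0.598
```

Emit:
step_arm(
  increments=[
    [[0, 0, 0], [0, 0, 0]],
    [[0, 0, 0], [0, 0, 0]],
    [[0, 0, 0], [0, 0, 0]],
    [[0, 0, 0], [0, 0, 0]],
    [[0, 0, 0], [0, 0, 0]],
  ],
  gripper=0.1,
)

```text
time_s: 8.23
tcp_pos: [0.5227, 0.22, 0.0065]
ee_rot: [-0.026, 1.0, 0.0, 0.001]
force: [-0.6, -1.1, 5.8]
finger_gap: 0.316
```

```bash
python3 -c "
from h import *;s=st();print(toworld((0,58)),toworld((0,-58)))"
```

```text
t 8.23 tcp [522.7 220.    6.5] jaw 93.0 toolz [ 0.003  0.001 -1.   ] q [-0.507  0.566  0.107  1.736 -0.077  0.841  1.258] gap 0.316 F [-0.6 -1.1  5.8]
[532.55828217  14.74259395] [ 521.64171783 -100.74259395]
```

Emit:
step_arm(
  increments=[
    [[0, 0, 40], [0, 0, 0]],
    [[0, -10, 80], [0, 0, -2]],
    [[0, -45, 105], [0, 0, -5]],
    [[0, -85, 105], [0, 0, -8.5]],
    [[0, -125, 105], [0, 0, -8.5]],
  ],
)

```text
time_s: 8.65
tcp_pos: [0.5243, 0.0948, 0.114]
ee_rot: [0.047, 0.999, 0.001, 0.004]
force: [1.5, -0.6, -1.0]
finger_gap: 0.317
```

Emit:
step_arm(
  increments=[
    [[0, -40, 0], [0, 0, 0]],
    [[0, -80, 0], [0, 0, 0]],
    [[0, -120, 0], [0, 0, 0]],
    [[0, -150, 0], [0, 0, 0]],
    [[0, -170, 0], [0, 0, 0]],
  ],
)

```text
time_s: 9.07
tcp_pos: [0.5231, -0.0805, 0.114]
ee_rot: [0.05, 0.999, -0.0, 0.004]
force: [0.3, -0.9, -1.4]
finger_gap: 0.314
```

```bash
python3 -c "
from h import *;s=st()"
```

```text
t 9.07 tcp [523.1 -80.5 114. ] jaw 84.2 toolz [ 0.008 -0.001 -1.   ] q [-0.086  0.365  0.265  1.755 -0.11   1.028  1.689] gap 0.314 F [ 0.3 -0.9 -1.4]
```

Emit:
step_arm(
  increments=[
    [[-0.2, -15, -10], [0, 0.4, 0.3]],
    [[-0.2, -20.3, -25], [0, 0.4, 0.3]],
    [[-0.2, -20.3, -38], [0, 0.4, 0.3]],
    [[-0.2, -20.3, -38], [0, 0.4, 0.3]],
  ],
)

```text
time_s: 9.4
tcp_pos: [0.5199, -0.1012, 0.0732]
ee_rot: [0.049, 0.999, -0.0, -0.003]
force: [-0.8, 1.0, -1.4]
finger_gap: 0.315
```

```bash
python3 -c "
from h import *;s=st();snap('wrist','6')
edges('6',[('held',(-100,-35,-75,-38),82,105),('pale',(-85,-35,-35,100),50,62),('runner',(-40,35,-90,-30),29,39)])"
```

```text
t 9.4 tcp [ 519.9 -101.2   73.2] jaw 84.4 toolz [-0.006  0.    -1.   ] q [-0.042  0.424  0.263  1.784 -0.13   0.956  1.748] gap 0.315 F [-0.8  1.  -1.4]
held x -81.6 -35.0 y -73.8 -46.0 z 89.1 slope dx/dy -1.58 dy/dx -0.24
pale x -71.6 -44.1 y -34.9 80.8 z 55.8 slope dx/dy 0.16 dy/dx -0.72Traceback (most recent call last):
  File "<string>", line 3, in <module>
    edges('6',[('held',(-100,-35,-75,-38),82,105),('pale',(-85,-35,-35,100),50,62),('runner',(-40,35,-90,-30),29,39)])
    ~~~~~^^^^^^^^^^^^^^^^^^^^^^^^^^^^^^^^^^^^^^^^^^^^^^^^^^^^^^^^^^^^^^^^^^^^^^^^^^^^^^^^^^^^^^^^^^^^^^^^^^^^^^^^^^^^^
  File "h.py", line 64, in edges
    cy,xl,xh=prof(0,1);cx,yl,yh=prof(1,0)
             ~~~~^^^^^
  File "h.py", line 60, in prof
    for a in np.arange(P[:,j].min(),P[:,j].max(),4):
                       ~~~~~~~~~~^^
    return umr_minimum(a, axis, None, out, keepdims, initial, where)
ValueError: zero-size array to reduction operation minimum which has no identity
```

View pics/wrist6.png

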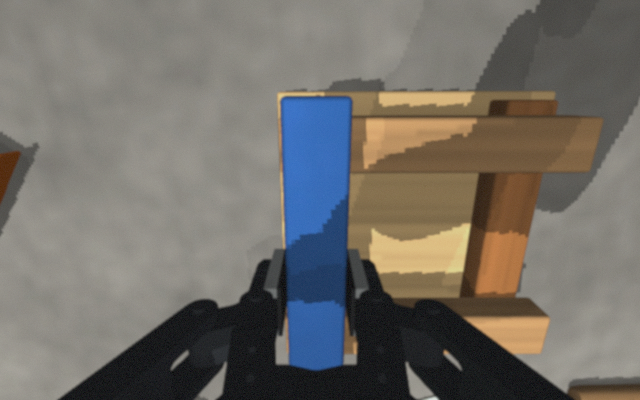

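Emit:
step_arm(
  increments=[
    [[2.1, 1, -4], [0, -0.3, -0.1]],
    [[2.1, 1, -7.2], [0, -0.3, -0.1]],
    [[2.1, 1, -7.2], [0, -0.3, -0.1]],
  ],
)

```text
time_s: 9.7
tcp_pos: [0.523, -0.0987, 0.0671]
ee_rot: [0.048, 0.999, 0.0, 0.001]
force: [-1.0, 0.4, -0.6]
finger_gap: 0.32
```

```bash
python3 -c "
from h import *;s=st();print(tocrib(s['tcp_pos']*1000));snap('wrist','7')
edges('7',[('held',(-100,-35,-90,-30),76,105),('pale',(-85,-35,-35,100),50,62),('r2',(-40,35,35,90),29,39)])"
```

```text
t 9.7 tcp [523.  -98.7  67.1] jaw 84.5 toolz [ 0.001  0.001 -1.   ] q [-0.044  0.432  0.259  1.79  -0.135  0.936  1.747] gap 0.32 F [-1.   0.4 -0.6]
[  1.20166055 -55.8262627 ]
held x -78.8 -35.0 y -71.2 -43.4 z 82.6 slope dx/dy 0.5 dy/dx -0.22
pale x -71.5 -44.1 y -35.0 80.8 z 55.8 slope dx/dy -0.16 dy/dx -41.53
r2 x -39.1 34.9 y 44.1 72.2 z 33.7 slope dx/dy 0.81 dy/dx -0.12
```

Emit:
step_arm(
  increments=[
    [[-1.1, -0.3, -3], [0, 0, 0]],
    [[-1.1, -0.3, -4.6], [0, 0, 0]],
    [[-1.1, -0.3, -4.6], [0, 0, 0]],
  ],
)

```text
time_s: 10.0
tcp_pos: [0.5219, -0.099, 0.0626]
ee_rot: [0.048, 0.999, 0.0, 0.001]
force: [0.2, -0.0, -0.8]
finger_gap: 0.318
```

```bash
python3 -c "
from h import *;s=st();print(tocrib(s['tcp_pos']*1000));snap('wrist','8')
edges('8',[('held',(-100,-35,-90,-30),70,105),('pale',(-85,-35,-35,100),50,62),('r2',(-40,35,35,90),29,39)])"
```

```text
t 10.0 tcp [521.9 -99.   62.6] jaw 84.5 toolz [ 0.001  0.001 -1.   ] q [-0.042  0.436  0.258  1.797 -0.137  0.925  1.75 ] gap 0.318 F [ 0.2 -0.  -0.8]
[ 4.53917516e-02 -5.62651005e+01]
held x -79.9 -35.1 y -71.6 -43.9 z 78.1 slope dx/dy 0.59 dy/dx -0.17
pale x -71.6 -43.7 y -35.0 80.9 z 55.8 slope dx/dy 0.16 dy/dx 22.51
r2 x -38.5 34.9 y 44.1 72.2 z 33.7 slope dx/dy 0.57 dy/dx -0.02
```

Emit:
step_arm(
  increments=[
    [[0, 0, -0.2], [0, 0, 0]],
    [[0, 0, -0.2], [0, 0, 0]],
    [[0, 0, -0.2], [0, 0, 0]],
  ],
  gripper=0.6,
)

```text
time_s: 10.3
tcp_pos: [0.5222, -0.0992, 0.0627]
ee_rot: [0.048, 0.999, 0.0, 0.001]
force: [-0.4, -0.3, 0.0]
finger_gap: 0.605
```

Emit:
step_arm(
  increments=[
    [[0, 0, 40], [0, 0, 0]],
    [[0, 0, 80], [0, 0, 0]],
    [[0, 0, 120], [0, 0, 0]],
    [[0, 40, 130], [0, 0, 7]],
    [[0, 80, 130], [0, 0, 10]],
  ],
)

```text
time_s: 10.72
tcp_pos: [0.5258, -0.0223, 0.1982]
ee_rot: [-0.037, 0.999, -0.001, 0.007]
force: [0.2, 1.6, -0.9]
finger_gap: 0.603
```

```bash
python3 -c "
from h import *;s=st();snap('wrist','9')
edges('9',[('blue',(-100,85,-90,-30),70,90),('pale',(-85,-35,-35,100),50,62),('fix',(35,85,-35,100),50,62),('r2',(-40,35,35,90),29,39)])"
```

```text
t 10.72 tcp [525.8 -22.3 198.2] jaw 94.2 toolz [ 0.013 -0.001 -1.   ] q [-0.164  0.274  0.217  1.651 -0.062  1.21   1.711] gap 0.603 F [ 0.2  1.6 -0.9]
blue x -79.7 79.6 y -71.6 -44.0 z 78.0 slope dx/dy 0.09 dy/dx -0.16
pale x -71.5 -43.6 y -34.9 80.4 z 55.9 slope dx/dy 0.1 dy/dx -1.48
fix x 44.2 71.8 y -35.0 80.0 z 55.8 slope dx/dy -0.01 dy/dx -1.96
r2 x -39.8 34.9 y 44.5 72.2 z 33.9 slope dx/dy 0.22 dy/dx -0.14
```

View pics/wrist9.png

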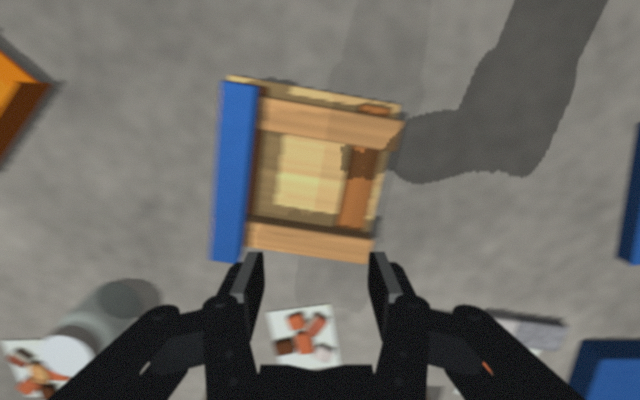

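Emit:
step_arm(
  increments=[
    [[0, 41, 0], [0, 0, 3]],
    [[0, 82, 0], [0, 0, 6]],
    [[0, 123, 0], [0, 0, 9]],
    [[0, 165, 0], [0, 0, 9]],
    [[0, 206, 0], [0, 0, 9]],
  ],
)

```text
time_s: 11.18
tcp_pos: [0.5237, 0.1908, 0.1957]
ee_rot: [-0.124, 0.992, 0.006, 0.004]
force: [0.5, -0.3, -0.4]
finger_gap: 0.598
```

Emit:
step_arm(
  increments=[
    [[0, 41, -20], [0, 0, 0]],
    [[0, 82, -45], [0, 0, 0]],
    [[0, 123, -80], [0, 0, 0]],
    [[0, 150, -115], [0, 0, 0]],
    [[0, 150, -140], [0, 0, 0]],
  ],
)

```text
time_s: 11.6
tcp_pos: [0.5237, 0.3453, 0.0618]
ee_rot: [-0.127, 0.992, 0.009, 0.006]
force: [0.5, 0.5, -0.3]
finger_gap: 0.597
```

```bash
python3 -c "
from h import *;s=st()"
```

```text
t 11.6 tcp [523.7 345.3  61.8] jaw 104.6 toolz [ 0.01   0.019 -1.   ] q [-0.623  0.588  0.027  1.528 -0.03   1.007  1.241] gap 0.597 F [ 0.5  0.5 -0.3]
```

Emit:
step_arm(
  increments=[
    [[1, -15.7, -10], [-1.1, 0.6, -1.5]],
    [[1, -15.7, -25], [-1.1, 0.6, -1.5]],
    [[1, -15.7, -25], [-1.1, 0.6, -1.5]],
  ],
)

```text
time_s: 11.85
tcp_pos: [0.5224, 0.3271, 0.0328]
ee_rot: [-0.114, 0.994, -0.003, -0.004]
force: [-0.6, -0.7, -0.7]
finger_gap: 0.6
```

```bash
python3 -c "
from h import *;s=st()"
```

```text
t 11.85 tcp [522.4 327.1  32.8] jaw 103.0 toolz [-0.007 -0.006 -1.   ] q [-0.615  0.62   0.04   1.555 -0.027  0.976  1.231] gap 0.6 F [-0.6 -0.7 -0.7]
```

Emit:
step_arm(
  increments=[
    [[2.3, 2.5, -10], [0.3, -0.4, 0.1]],
    [[2.3, 2.5, -20], [0.3, -0.4, 0.1]],
    [[2.3, 2.5, -27], [0.3, -0.4, 0.1]],
    [[2.3, 2.5, -27], [0.3, -0.4, 0.1]],
  ],
)

```text
time_s: 12.18
tcp_pos: [0.5238, 0.3285, 0.0046]
ee_rot: [-0.114, 0.993, -0.001, -0.001]
force: [-0.8, -0.8, -0.1]
finger_gap: 0.601
```

Emit:
step_arm(
  increments=[
    [[0, 0, 0], [0, 0, 0]],
    [[0, 0, 0], [0, 0, 0]],
    [[0, 0, 0], [0, 0, 0]],
    [[0, 0, 0], [0, 0, 0]],
    [[0, 0, 0], [0, 0, 0]],
  ],
  gripper=0.1,
)

```text
time_s: 12.6
tcp_pos: [0.5243, 0.3289, 0.0054]
ee_rot: [-0.114, 0.993, -0.001, -0.001]
force: [-0.4, -0.1, 1.9]
finger_gap: 0.316
```

```bash
python3 -c "
from h import *;s=st()"
```

```text
t 12.6 tcp [524.3 328.9   5.4] jaw 103.1 toolz [-0.001 -0.002 -1.   ] q [-0.614  0.654  0.038  1.574 -0.028  0.917  1.233] gap 0.316 F [-0.4 -0.1  1.9]
```

Emit:
step_arm(
  increments=[
    [[0, 0, 40], [0, 0, 0]],
    [[0, -15, 80], [0, 0, -3]],
    [[2, -50, 105], [0, 0, -9]],
    [[4, -90, 105], [0, 0, -15]],
    [[6, -130, 105], [0, 0, -18.6]],
  ],
)

```text
time_s: 13.02
tcp_pos: [0.5321, 0.199, 0.1135]
ee_rot: [0.049, 0.999, 0.001, 0.002]
force: [1.3, -0.7, -1.3]
finger_gap: 0.319
```

Emit:
step_arm(
  increments=[
    [[1, -40, 0], [0, 0, 0]],
    [[2, -80, 0], [0, 0, 0]],
    [[2, -120, 0], [0, 0, 0]],
    [[2, -150, 0], [0, 0, 0]],
    [[2, -160, 0], [0, 0, 0]],
  ],
)

```text
time_s: 13.43
tcp_pos: [0.5337, 0.0309, 0.1137]
ee_rot: [0.054, 0.999, -0.002, 0.002]
force: [0.4, -0.4, 0.3]
finger_gap: 0.315
```

```bash
python3 -c "
from h import *;s=st()"
```

```text
t 13.43 tcp [533.7  30.9 113.7] jaw 83.8 toolz [ 0.005 -0.003 -1.   ] q [-0.249  0.375  0.202  1.736 -0.081  1.036  1.445] gap 0.315 F [ 0.4 -0.4  0.3]
```

Target z ≈ 61.4; stop first at about 70.

Emit:
step_arm(
  increments=[
    [[-1.5, -12, -12], [0.2, 0.3, 0.7]],
    [[-1.5, -16, -28], [0.2, 0.3, 0.7]],
    [[-1.5, -16, -40], [0.2, 0.3, 0.7]],
    [[-1.5, -16, -40], [0.2, 0.3, 0.7]],
  ],
)

```text
time_s: 13.77
tcp_pos: [0.5298, 0.015, 0.0712]
ee_rot: [0.048, 0.999, -0.0, -0.003]
force: [-0.9, -0.4, -1.1]
finger_gap: 0.314
```

Emit:
step_arm(
  increments=[
    [[0, 0, 0], [0, 0, 0]],
  ],
)

```text
time_s: 13.85
tcp_pos: [0.5298, 0.0159, 0.0712]
ee_rot: [0.047, 0.999, 0.0, -0.003]
force: [1.2, 0.3, 1.0]
finger_gap: 0.316
```

```bash
python3 -c "
from h import *;s=st();print(tocrib(s['tcp_pos']*1000));snap('wrist','10')
edges('10',[('held',(-100,-35,30,90),80,105),('bluea',(-100,-30,-90,-35),70,90),('pale',(-85,-35,-35,35),50,62),])"
```

```text
t 13.85 tcp [529.8  15.9  71.2] jaw 84.6 toolz [-0.007  0.001 -1.   ] q [-0.212  0.424  0.196  1.782 -0.1    0.951  1.502] gap 0.316 F [1.2 0.3 1. ]
[-2.90521151 58.92182858]
held x -80.3 -35.0 y 43.5 71.3 z 87.9 slope dx/dy 2.49 dy/dx -0.18
bluea x -79.8 -30.1 y -71.6 -42.6 z 77.9 slope dx/dy 0.3 dy/dx -0.4
pale x -71.7 -44.0 y -35.0 34.9 z 56.0 slope dx/dy 0.03 dy/dx 0.16
```

View pics/wrist10.png

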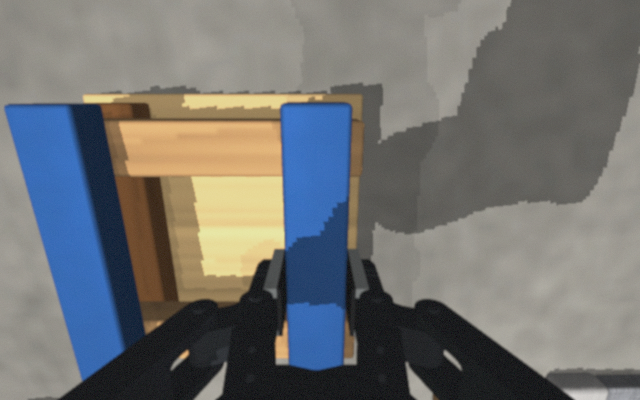

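Emit:
step_arm(
  increments=[
    [[0.8, 0.3, -3], [0, -0.4, -0.1]],
    [[0.8, 0.3, -6], [0, -0.4, -0.1]],
    [[0.8, 0.3, -6], [0, -0.4, -0.1]],
  ],
)

```text
time_s: 14.15
tcp_pos: [0.5301, 0.0171, 0.065]
ee_rot: [0.047, 0.999, 0.0, -0.0]
force: [0.4, 0.3, 0.3]
finger_gap: 0.318
```

```bash
python3 -c "
from h import *;s=st();print(tocrib(s['tcp_pos']*1000));snap('wrist','11')
edges('11',[('held',(-100,-35,30,90),76,105),('bluea',(-100,-30,-90,-35),70,90),('pale',(-85,-35,-35,35),50,62),])"
```

```text
t 14.15 tcp [530.1  17.1  65. ] jaw 84.6 toolz [-0.001  0.001 -1.   ] q [-0.213  0.429  0.195  1.793 -0.102  0.929  1.501] gap 0.318 F [0.4 0.3 0.3]
[-2.66786131 60.08213913]
held x -80.1 -35.0 y 44.7 72.4 z 81.4 slope dx/dy -0.74 dy/dx -0.05
bluea x -79.8 -30.0 y -71.5 -42.6 z 77.9 slope dx/dy -6.65 dy/dx -3.25
pale x -71.7 -44.3 y -35.0 34.9 z 56.0 slope dx/dy 0.17 dy/dx 0.09
```

Emit:
step_arm(
  increments=[
    [[0.3, -0.5, -2], [0, 0, -0.1]],
    [[0.3, -0.5, -3.6], [0, 0, -0.1]],
    [[0.3, -0.5, -3.6], [0, 0, -0.1]],
  ],
)

```text
time_s: 14.45
tcp_pos: [0.5307, 0.0164, 0.0615]
ee_rot: [0.048, 0.999, 0.0, -0.0]
force: [0.9, 0.0, -1.7]
finger_gap: 0.317
```

```bash
python3 -c "
from h import *;s=st();print(tocrib(s['tcp_pos']*1000));snap('wrist','12')
edges('12',[('held',(-100,-35,30,90),73,105),('bluea',(-100,-30,-90,-35),70,90),('pale',(-85,-35,-35,35),50,62),])"
```

```text
t 14.45 tcp [530.7  16.4  61.5] jaw 84.4 toolz [-0.     0.001 -1.   ] q [-0.212  0.434  0.195  1.796 -0.104  0.922  1.502] gap 0.317 F [ 0.9  0.  -1.7]
[-2.03218304 59.44962226]
held x -79.5 -35.0 y 44.2 71.8 z 77.9 slope dx/dy -1.53 dy/dx -0.18
bluea x -79.8 -30.0 y -70.9 -42.6 z 77.9 slope dx/dy -14.29 dy/dx -5.59
pale x -71.7 -44.2 y -35.0 35.0 z 56.0 slope dx/dy 0.13 dy/dx -0.01
```

Within a millimetre. Release and lift.

Emit:
step_arm(
  increments=[
    [[0, 0, -0.2], [0, 0, 0]],
    [[0, 0, -0.2], [0, 0, 0]],
    [[0, 0, -0.2], [0, 0, 0]],
  ],
  gripper=0.6,
)

```text
time_s: 14.75
tcp_pos: [0.5307, 0.0163, 0.0615]
ee_rot: [0.049, 0.999, 0.0, -0.0]
force: [0.2, 1.0, -0.5]
finger_gap: 0.597
```

Emit:
step_arm(
  increments=[
    [[0, 0, 40], [0, 0, 0]],
    [[0, 0, 80], [0, 0, 0]],
    [[0, 0, 120], [0, 0, 0]],
    [[0, -30, 150], [0, 0, 0]],
    [[0, -50, 160], [0, 0, 0]],
  ],
)

```text
time_s: 15.17
tcp_pos: [0.5338, -0.0345, 0.2275]
ee_rot: [0.047, 0.999, 0.0, 0.005]
force: [0.4, -1.3, 0.5]
finger_gap: 0.593
```

```bash
python3 -c "
from h import *;s=st();snap('wrist','13')
edges('13',[('bluea',(-100,100,-90,-30),70,90),('blueb',(-100,100,30,90),70,90),('pale',(-85,-35,-35,35),50,62),('fix',(35,85,-35,35),50,62)])"
```

```text
t 15.17 tcp [533.8 -34.5 227.5] jaw 84.6 toolz [ 0.011  0.    -1.   ] q [-0.158  0.275  0.244  1.577 -0.069  1.287  1.571] gap 0.593 F [ 0.4 -1.3  0.5]
bluea x -79.7 78.4 y -71.9 -44.1 z 78.0 slope dx/dy -0.39 dy/dx -0.13
blueb x -78.8 79.1 y 43.4 71.2 z 77.9 slope dx/dy -1.19 dy/dx -0.21
pale x -71.1 -44.5 y -34.8 34.7 z 56.0 slope dx/dy 0.39 dy/dx 0.5
fix x 44.3 71.5 y -34.6 34.5 z 55.9 slope dx/dy 0.14 dy/dx 0.3
```

View pics/wrist13.png

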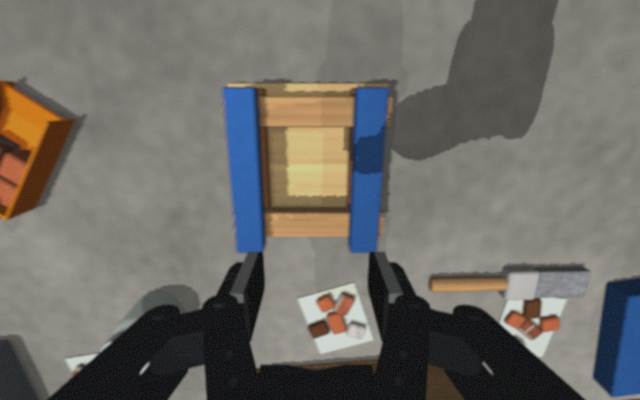

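```bash
cat > kin.py <<'E'
import numpy as np
from scipy.spatial.transform import Rotation as R
from scipy.optimize import least_squares
def fk(q,p,s=-1):
    M=R.identity();P=np.array([0,0,p[0]])
    ax='zyzyzyz';sg=[s,1,s,1,s,1,s]
    offs={2:(p[1],p[2],p[3]),4:(p[4],p[5],p[6]),7:(0,0,p[7])}  # elbow after j3, wrist after j5, tool after j7
    for i in range(7):
        M=M*R.from_euler(ax[i],sg[i]*q[i])
        if i==2: P=P+M.apply([p[1],p[2],p[3]])
        if i==4: P=P+M.apply([p[4],p[5],p[6]])
    P=P+M.apply([0,0,p[7]])
    return P,M
E
python3 - <<'E'
from kin import *
D=[eval(l) for l in open('log.txt')];print(len(D))
for s in (-1,1):
    M=[fk(d[0],[0]*8,s)[1] for d in D]
    # constant tool rotation?
    C=[m.inv()*R.from_quat(d[2]) for m,d in zip(M,D)]
    print(s,np.degrees(np.array([(C[0].inv()*c).magnitude() for c in C])).max(),C[0].as_euler('xyz',degrees=True))
    f=lambda p:np.concatenate([fk(d[0],p,s)[0]-d[1] for d in D])
    r=least_squares(f,[.28,0,0,.42,0,0,.31,.25]);print(r.x.round(4),abs(r.fun).max())
E
```

```text
28
-1 5.5718349606603424e-14 [ 0.00000000e+00 -1.27222187e-14  9.00000000e+01]
[ 0.1967  0.0072 -0.0166  0.4735  0.0034  0.0008  0.4175  0.3088] 0.006260222489799738
1 161.81687412162555 [ 1.32174105e-03 -2.35029461e-03  3.12955927e+01]
[ 0.8988  0.2899  0.1277  1.1112  0.4445  0.0398 -0.0453  1.3644] 0.5804263885718114
```

```bash
cat >> kin.py <<'E'
def fk2(q,p,s=-1):
    M=R.identity();P=np.array([0,0,0.])
    ax='zyzyzyz';sg=[s,1,s,1,s,1,s];p=np.asarray(p).reshape(7,3)
    for i in range(7):
        M=M*R.from_euler(ax[i],sg[i]*q[i]);P=P+M.apply(p[i])
    return P,M
TOOL=R.from_euler('z',90,degrees=True)
LO=np.array([-2.7,-.3,-1.27,.12,-1.44,.2,-3.05]);HI=np.array([2.7,1.91,1.3,2.57,4.58,2.03,3.05])
def toolR(f,th,flip):
    # f: front azimuth rad, th tip angle rad; returns tool rotation
    F=np.array([np.cos(f),np.sin(f),0]);zt=-np.cos(th)*np.array([0,0,1])-np.sin(th)*F
    y=np.array([-np.sin(f),np.cos(f),0])*flip;x=np.cross(y,zt)
    return R.from_matrix(np.stack([x,y,zt],1))
def ik(pos,rot,q0,P,w=.02):
    def fun(q):
        p,M=fk2(q,P);e=(rot.inv()*(M*TOOL)).as_rotvec()
        return np.concatenate([(p-pos)*20,e*5,w*(q-q0)])
    r=least_squares(fun,np.clip(q0,LO+.03,HI-.03),bounds=(LO+.02,HI-.02))
    p,M=fk2(r.x,P);return r.x,np.linalg.norm(p-pos)*1000,np.degrees((rot.inv()*(M*TOOL)).magnitude())
E
python3 - <<'E'
from kin import *
D=[eval(l) for l in open('log.txt')]
p0=np.zeros((7,3));p0[0,2]=.1967;p0[2,2]=.4735;p0[4,2]=.4175;p0[6,2]=.3088
f=lambda p:np.concatenate([np.concatenate([fk2(d[0],p)[0]-d[1] for d in D])*1000,(p-p0.ravel())*5])
r=least_squares(f,p0.ravel());print(r.x.reshape(7,3).round(4),abs(f(r.x)[:3*len(D)]).max());np.save('P.npy',r.x)
P=r.x
grip=np.array([.545,-.419,.072]);C0=np.array([.5271,-.043])
q0=np.array(D[-1][0])
yaw=np.radians(-5.4)
for flip in (1,-1):
    f0=np.radians(139.2)
    T=toolR(f0,0,flip);qg,a,b=ik(grip+[0,0,-.019],T,q0,P)
    print('flip',flip,'grasp q',qg.round(2),round(a,1),round(b,1),'jaw',np.degrees(np.arctan2(*T.as_matrix()[[1,0],1])))
    for nm,fa in [('+y',yaw+np.pi/2),('-x',yaw+np.pi),('-y',yaw-np.pi/2),('+x',yaw)]:
        q=qg
        F=np.array([np.cos(fa),np.sin(fa),0]);L=np.r_[C0,.1]-F*.02
        out=[]
        for th in range(0,76,5):
            t=np.radians(th);lipz=.10 if th>20 else .13
            L[2]=lipz
            g=L-F*(.148*np.cos(t)-.055*np.sin(t))+np.array([0,0,.148*np.sin(t)+.055*np.cos(t)])
            T=toolR(fa,t,flip);pos=g+.019*T.as_matrix()[:,2]
            q,a,b=ik(pos,T,q,P,.01)
            out.append((th,round(a,1),round(b,1)))
        print(nm,[o for o in out if o[0] in(0,20,40,60,70,75)],q.round(2))
E
```

```text
[[ 1.000e-04 -7.500e-03  2.480e-01]
 [-1.000e-04 -7.500e-03  1.000e-04]
 [ 1.000e-04 -8.000e-04  4.736e-01]
 [ 0.000e+00 -8.000e-04  2.000e-04]
 [-0.000e+00 -2.000e-04  4.177e-01]
 [ 1.000e-04 -2.000e-04  2.740e-02]
 [ 0.000e+00 -0.000e+00  3.362e-01]] 0.02290732416049268
flip 1 grasp q [ 0.82  0.54 -0.3   2.04  1.57  0.22  3.03] 52.8 33.5 jaw -130.8
+y [(0, np.float64(0.0), np.float64(0.0)), (20, np.float64(0.0), np.float64(0.0)), (40, np.float64(0.0), np.float64(0.0)), (60, np.float64(0.0), np.float64(0.0)), (70, np.float64(0.0), np.float64(0.0)), (75, np.float64(0.0), np.float64(0.0))] [-0.22  0.74 -0.42  1.55  1.13  2.01  2.19]
-x [(0, np.float64(66.4), np.float64(41.5)), (20, np.float64(44.1), np.float64(26.9)), (40, np.float64(16.6), np.float64(9.7)), (60, np.float64(0.0), np.float64(0.0)), (70, np.float64(0.0), np.float64(0.0)), (75, np.float64(13.7), np.float64(3.4))] [ 1.27  0.01 -1.25  2.55  3.03  0.66  1.65]
-y [(0, np.float64(82.4), np.float64(42.5)), (20, np.float64(86.5), np.float64(41.8)), (40, np.float64(76.7), np.float64(36.0)), (60, np.float64(75.3), np.float64(21.0
[... 975 characters left out ...]
oat64(0.0), np.float64(0.0)), (75, np.float64(13.7), np.float64(3.4))] [ 1.27  0.01 -1.25  2.55  3.03  0.66 -1.49]
-y [(0, np.float64(0.0), np.float64(0.0)), (20, np.float64(0.0), np.float64(0.0)), (40, np.float64(0.0), np.float64(0.0)), (60, np.float64(12.9), np.float64(10.0)), (70, np.float64(16.5), np.float64(14.2)), (75, np.float64(18.0), np.float64(16.0))] [ 1.2   1.08 -1.25  1.42 -0.22  1.42  3.03]
+x [(0, np.float64(0.0), np.float64(0.0)), (20, np.float64(0.0), np.float64(0.0)), (40, np.float64(0.0), np.float64(0.0)), (60, np.float64(44.5), np.float64(14.6)), (70, np.float64(71.3), np.float64(23.7)), (75, np.float64(84.2), np.float64(28.2))] [ 0.08  0.75 -0.02  1.19 -0.04  2.01 -1.63]
```

Emit:
step_arm(
  increments=[
    [[2, -41, 0], [0, 0, -7]],
    [[4, -82, 0], [0, 0, -14]],
    [[6, -123, 0], [0, 0, -21]],
    [[8, -164, 0], [0, 0, -28]],
    [[10, -205, 0], [0, 0, -35]],
  ],
  gripper=0.6,
)

```text
time_s: 15.63
tcp_pos: [0.5432, -0.2428, 0.2278]
ee_rot: [0.353, 0.936, -0.004, 0.005]
force: [-0.1, 0.3, 0.6]
finger_gap: 0.602
```

Emit:
step_arm(
  increments=[
    [[0, -41, -5], [0, 0, 0]],
    [[0, -82, -10], [0, 0, 0]],
    [[0, -123, -20], [0, 0, 0]],
    [[0, -160, -30], [0, 0, 0]],
    [[0, -170, -40], [0, 0, 0]],
  ],
)

```text
time_s: 16.05
tcp_pos: [0.5388, -0.4216, 0.1863]
ee_rot: [0.357, 0.934, -0.007, 0.004]
force: [-1.7, -1.6, -0.0]
finger_gap: 0.603
```

Emit:
step_arm(
  increments=[
    [[0, 0, 0], [0, 0, 0]],
  ],
)

```text
time_s: 16.13
tcp_pos: [0.5361, -0.4239, 0.1827]
ee_rot: [0.36, 0.933, -0.008, 0.001]
force: [-1.1, 1.0, 0.0]
finger_gap: 0.6
```

```bash
python3 -c "
from h import *;s=st();p,d,c=snap('wrist','14');W=cloud(p,d,c)
print(rect(W,.083,.098,(.5,.6,-.46,-.37)),rect(W,.036,.046,(.35,.6,-.5,-.25)))"
```

```text
t 16.13 tcp [ 536.1 -423.9  182.7] jaw 47.8 toolz [-0.003 -0.015 -1.   ] q [ 0.382  0.64   0.458  1.187 -0.26   1.364  1.646] gap 0.6 F [-1.1  1.   0. ]
[(array([ 544.7, -420. ]), np.float64(-40.8), np.float64(34.6), np.float64(13.3), 771, np.float64(89.7))] [(array([ 483.4, -366.9]), np.float64(-40.9), np.float64(128.2), np.float64(69.7), 1659, np.float64(39.8))]
```

View pics/wrist14.png

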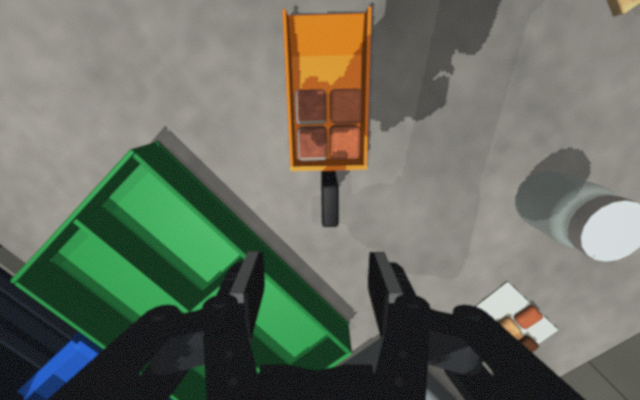

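Emit:
step_arm(
  increments=[
    [[8.6, 3.9, -20], [0.8, -0.2, 1.3]],
    [[8.6, 3.9, -45], [0.8, -0.2, 1.3]],
    [[8.6, 3.9, -75], [0.8, -0.2, 1.3]],
    [[8.6, 3.9, -85], [0.8, -0.2, 1.3]],
    [[8.6, 3.9, -85], [0.8, -0.2, 1.3]],
  ],
  gripper=0.5,
)

```text
time_s: 16.6
tcp_pos: [0.5437, -0.4157, 0.0954]
ee_rot: [0.348, 0.938, 0.001, -0.002]
force: [-0.7, 0.4, -0.9]
finger_gap: 0.497
```

```bash
python3 -c "
from h import *;s=st()"
```

```text
t 16.6 tcp [ 543.7 -415.7   95.4] jaw 49.3 toolz [-0.004  0.004 -1.   ] q [ 0.384  0.71   0.426  1.285 -0.292  1.212  1.682] gap 0.497 F [-0.7  0.4 -0.9]
```

Emit:
step_arm(
  increments=[
    [[1, -4.3, -15], [-0.2, -0.2, -0.1]],
    [[1, -4.3, -32], [-0.2, -0.2, -0.1]],
    [[1, -4.3, -42], [-0.2, -0.2, -0.1]],
    [[1, -4.3, -42], [-0.2, -0.2, -0.1]],
  ],
)

```text
time_s: 16.93
tcp_pos: [0.5446, -0.4184, 0.0525]
ee_rot: [0.348, 0.937, 0.001, -0.001]
force: [-0.2, 0.6, -1.2]
finger_gap: 0.504
```

```bash
python3 -c "
from h import *;s=st()"
```

```text
t 16.93 tcp [ 544.6 -418.4   52.5] jaw 49.3 toolz [-0.002  0.002 -1.   ] q [ 0.391  0.752  0.414  1.322 -0.309  1.133  1.696] gap 0.504 F [-0.2  0.6 -1.2]
```

Emit:
step_arm(
  increments=[
    [[0, -1.4, 0], [-0.1, -0.1, -0.1]],
    [[0, -1.4, 0], [-0.1, -0.1, -0.1]],
  ],
)

```text
time_s: 17.1
tcp_pos: [0.5456, -0.4202, 0.0543]
ee_rot: [0.349, 0.937, -0.0, 0.001]
force: [0.2, 0.0, -0.7]
finger_gap: 0.494
```

Emit:
step_arm(
  increments=[
    [[0, 0, 0], [0, 0, 0]],
    [[0, 0, 0], [0, 0, 0]],
    [[0, 0, 0], [0, 0, 0]],
    [[0, 0, 0], [0, 0, 0]],
    [[0, 0, 0], [0, 0, 0]],
  ],
  gripper=0.0,
  squeeze=110,
)

```text
time_s: 17.52
tcp_pos: [0.5467, -0.4208, 0.0561]
ee_rot: [0.349, 0.937, -0.0, 0.003]
force: [0.6, -0.7, 5.2]
finger_gap: 0.149
```

Emit:
step_arm(
  increments=[
    [[0, 0, 0], [0, 0, 0]],
    [[0, 0, 0], [0, 0, 0]],
  ],
)

```text
time_s: 17.68
tcp_pos: [0.5467, -0.4208, 0.0561]
ee_rot: [0.349, 0.937, -0.0, 0.003]
force: [1.3, 0.1, 1.0]
finger_gap: 0.147
```

```bash
python3 -c "
from h import *;s=st()"
```

```text
t 17.68 tcp [ 546.7 -420.8   56.1] jaw 49.2 toolz [ 0.005 -0.003 -1.   ] q [ 0.392  0.749  0.415  1.318 -0.309  1.132  1.696] gap 0.147 F [1.3 0.1 1. ]
```

Emit:
step_arm(
  increments=[
    [[0, 0, 6], [0, 0, 0]],
    [[0, 0, 18], [0, 0, 0]],
    [[0, 0, 35], [0, 0, 0]],
    [[0, 0, 55], [0, 0, 0]],
    [[0, 0, 75], [0, 0, 0]],
  ],
)

```text
time_s: 18.1
tcp_pos: [0.546, -0.4205, 0.1315]
ee_rot: [0.349, 0.937, -0.0, 0.002]
force: [0.5, 0.2, -3.3]
finger_gap: 0.149
```

Emit:
step_arm(
  increments=[
    [[0, 0, 15], [0, 0, 0]],
    [[0, 0, 30], [0, 0, 0]],
    [[0, 0, 40], [0, 0, 0]],
    [[0, 0, 40], [0, 0, 0]],
  ],
)

```text
time_s: 18.43
tcp_pos: [0.547, -0.4218, 0.1748]
ee_rot: [0.349, 0.937, -0.001, 0.004]
force: [0.7, 1.0, -2.7]
finger_gap: 0.147
```

```bash
python3 -c "
from h import *;s=st();p,d,c=snap('wrist','15');W=cloud(p,d,c)
T=R.from_quat(s['ee_rot']).as_matrix();L=(W-s['tcp_pos'])@T*1000
hs=cv2.cvtColor(p,cv2.COLOR_RGB2HSV);m=(hs[...,0]>8)&(hs[...,0]<22)&(hs[...,1]>180)&(L[...,0]>10)&(L[...,0]<170)&(abs(L[...,1])<50)
q=L[m];
for a in range(10,160,10):
  z=q[(q[:,0]>=a)&(q[:,0]<a+10)]
  if len(z): print(a,len(z),'zmin(top)',np.quantile(z[:,2],[.02,.98]).round(1),'y',np.quantile(z[:,1],[.01,.99]).round(1))
print(q[:,0].max())"
```

```text
t 18.43 tcp [ 547.  -421.8  174.8] jaw 49.2 toolz [ 0.007 -0.005 -1.   ] q [ 0.388  0.658  0.445  1.174 -0.273  1.358  1.664] gap 0.147 F [ 0.7  1.  -2.7]
10 61 zmin(top) [14.6 17.2] y [-30.8  26. ]
20 2535 zmin(top) [15.1 48.1] y [-34.1  32.5]
30 528 zmin(top) [15.2 52.5] y [-34.7  33. ]
40 550 zmin(top) [15.3 52.6] y [-34.7  33.2]
50 818 zmin(top) [15.3 52.9] y [-34.7  33.2]
60 626 zmin(top) [15.1 52.6] y [-34.6  33.3]
70 650 zmin(top) [15.  52.7] y [-34.9  33.6]
80 767 zmin(top) [14.8 52.7] y [-34.7  33.6]
90 2826 zmin(top) [15.5 53.2] y [-34.3  33.1]
100 3161 zmin(top) [15.5 53.1] y [-34.4  33.1]
110 3313 zmin(top) [15.4 53.1] y [-34.3  33.1]
120 2099 zmin(top) [34.  51.8] y [-32.8  31.3]
126.97382602634103
```

View pics/wrist15.png

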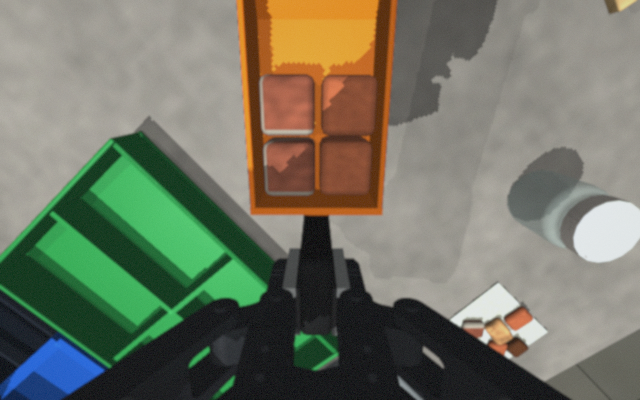

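Emit:
step_arm(
  increments=[
    [[-2, 10, 0], [0, 0, -3]],
    [[-5, 28, 0], [0, 0, -8]],
    [[-9, 50, 0], [0, 0, -13]],
    [[-13, 72, 0], [0, 0, -19]],
    [[-17, 94, 0], [0, 0, -25]],
  ],
)

```text
time_s: 18.9
tcp_pos: [0.5281, -0.3257, 0.171]
ee_rot: [0.546, 0.838, -0.001, 0.001]
force: [0.4, 0.1, -2.5]
finger_gap: 0.149
```

Emit:
step_arm(
  increments=[
    [[-4, 22, 0], [0, 0, -6]],
    [[-8, 44, 0], [0, 0, -12]],
    [[-12, 66, 0], [0, 0, -18]],
    [[-15, 85, 0], [0, 0, -24]],
    [[-18, 98, 0], [0, 0, -28]],
  ],
)

```text
time_s: 19.32
tcp_pos: [0.5092, -0.2242, 0.1693]
ee_rot: [0.733, 0.68, -0.002, -0.002]
force: [0.5, 0.6, -2.6]
finger_gap: 0.146
```

```bash
python3 -c "
from h import *;s=st()"
```

```text
t 19.32 tcp [ 509.2 -224.2  169.3] jaw -4.3 toolz [-0.005  0.    -1.   ] q [-0.097  0.419  0.66   1.607 -0.267  1.213  0.542] gap 0.146 F [ 0.5  0.6 -2.6]
```

```bash
cat > pour.py <<'E'
from h import *
from kin import toolR
fa=np.radians(84.6)
F=np.array([np.cos(fa),np.sin(fa),0])
def rows(seq,s):
    # seq: (theta deg, lip crib y mm, lip z mm)
    T0=R.from_quat(s['ee_rot']);p0=s['tcp_pos']*1000
    out=[]
    for th,ly,lz in seq:
        T=toolR(fa,np.radians(th),-1);M=T.as_matrix()
        f=M[:,0]; # tool x should be scoop front
        L=np.r_[toworld((0.5,ly)),lz]
        P=L-150*f-39.1*M[:,2]
        out.append([list((P-p0).round(1)),list(np.degrees((T*T0.inv()).as_rotvec()).round(1))])
    return out
def cur(s):
    M=R.from_quat(s['ee_rot']).as_matrix();L=s['tcp_pos']*1000+150*M[:,0]+39.1*M[:,2]
    print('theta',np.degrees(np.arcsin(-M[2,0])).round(1),'lip crib',tocrib(L).round(1),L[2].round(1))
E
python3 - <<'E'
from pour import *
s=st();cur(s)
for r in rows([(0,-26,125),(5,-26,122),(10,-26,120),(15,-26,116),(20,-26,112),(25,-26,108),(30,-26,104)],s): print(r)
E
```

```text
t 19.32 tcp [ 509.2 -224.2  169.3] jaw -4.3 toolz [-0.005  0.    -1.   ] q [-0.097  0.419  0.66   1.607 -0.267  1.213  0.542] gap 0.146 F [ 0.5  0.6 -2.6]
theta 0.0 lip crib [ -4.  -32.1] 130.2
[[np.float64(1.9), np.float64(5.9), np.float64(-5.2)], [np.float64(-0.0), np.float64(-0.3), np.float64(-1.1)]]
[[np.float64(2.2), np.float64(9.9), np.float64(4.7)], [np.float64(-5.0), np.float64(0.1), np.float64(-1.1)]]
[[np.float64(2.7), np.float64(14.9), np.float64(15.2)], [np.float64(-10.0), np.float64(0.6), np.float64(-1.1)]]
[[np.float64(3.3), np.float64(21.1), np.float64(23.3)], [np.float64(-14.9), np.float64(1.0), np.float64(-1.1)]]
[[np.float64(4.0), np.float64(28.2), np.float64(30.7)], [np.float64(-19.9), np.float64(1.4), np.float64(-1.1)]]
[[np.float64(4.7), np.float64(36.3), np.float64(37.5)], [np.float64(-24.9), np.float64(1.8), np.float64(-1.0)]]
[[np.float64(5.6), np.float64(45.4), np.float64(43.5)], [np.float64(-29.9), np.float64(2.3), np.float64(-1.0)]]
```

Emit:
step_arm(
  increments=[
    [[1.9, 5.9, -5], [0, -0.3, -1.1]],
    [[2.2, 10, 5], [-5, 0.1, -1.1]],
    [[2.7, 15, 15], [-10, 0.6, -1.1]],
    [[3.3, 21, 23.5], [-15, 1, -1.1]],
    [[4, 28, 31], [-20, 1.4, -1.1]],
  ],
)

```text
time_s: 19.73
tcp_pos: [0.5125, -0.196, 0.2003]
ee_rot: [0.729, 0.662, -0.13, 0.118]
force: [0.2, 0.1, -3.1]
finger_gap: 0.144
```

Run:
```python
from pour import *
s=st();cur(s)
for r in rows([(23,-26,108),(26,-26,106),(29,-26,104),(32,-26,102),(35,-26,100)],s): print([[float(x) for x in a] for a in r])
```

```text
t 19.73 tcp [ 512.5 -196.   200.3] jaw -5.5 toolz [-0.033 -0.345 -0.938] q [-0.481  0.369  0.767  1.677  0.106  1.142  0.107] gap 0.144 F [ 0.2  0.1 -3.1]
theta 20.3 lip crib [  0.  -26.6] 111.7
[[1.1, 4.9, 2.3], [-2.7, 0.3, 0.1]]
[[1.6, 10.0, 6.6], [-5.7, 0.6, 0.1]]
[[2.1, 15.4, 10.6], [-8.7, 0.8, 0.1]]
[[2.7, 21.1, 14.3], [-11.7, 1.1, 0.1]]
[[3.2, 27.1, 17.8], [-14.7, 1.4, 0.1]]
```

Emit:
step_arm(
  increments=[
    [[1.1, 4.9, 2.3], [-2.7, 0.3, 0.1]],
    [[1.6, 10, 6.6], [-5.7, 0.6, 0.1]],
    [[2.1, 15.4, 10.6], [-8.7, 0.8, 0.1]],
    [[2.7, 21.1, 14.3], [-11.7, 1.1, 0.1]],
    [[3.2, 27.1, 17.8], [-14.7, 1.4, 0.1]],
  ],
)

```text
time_s: 20.15
tcp_pos: [0.5148, -0.1679, 0.2171]
ee_rot: [0.705, 0.642, -0.224, 0.202]
force: [0.1, -0.1, -4.1]
finger_gap: 0.143
```

Run:
```python
from pour import *
s=st();cur(s);snap('wrist','16');snap('scene','16')
for r in rows([(37,-26,98),(39,-26,97),(41,-26,96),(43,-26,95),(45,-26,94)],s): print([[float(x) for x in a] for a in r])
```

```text
t 20.15 tcp [ 514.8 -167.9  217.1] jaw -5.4 toolz [-0.055 -0.572 -0.818] q [-0.716  0.429  0.823  1.696  0.327  1.185 -0.161] gap 0.143 F [ 0.1 -0.1 -4.1]
theta 35.1 lip crib [ -0.8 -25.2] 98.9
[[1.3, 3.1, 2.4], [-1.9, 0.1, -0.0]]
[[1.7, 7.4, 4.7], [-3.9, 0.3, -0.0]]
[[2.1, 11.8, 6.8], [-5.9, 0.5, -0.0]]
[[2.6, 16.3, 8.8], [-7.9, 0.6, -0.0]]
[[3.0, 20.9, 10.6], [-9.9, 0.8, -0.0]]
```

View pics/wrist16.png

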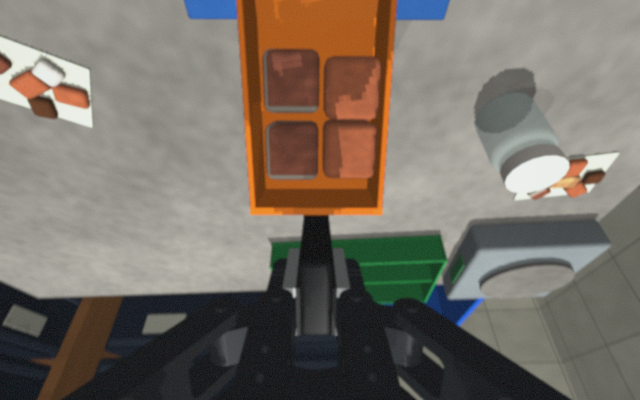

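```bash
python3 -c "
import cv2;p=cv2.imread('pics/scene16.png')[120:300,170:470];cv2.imwrite('pics/scene16c.png',cv2.resize(p,None,fx=2.6,fy=2.6))"
```

```text
(no output)
```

View pics/scene16c.png

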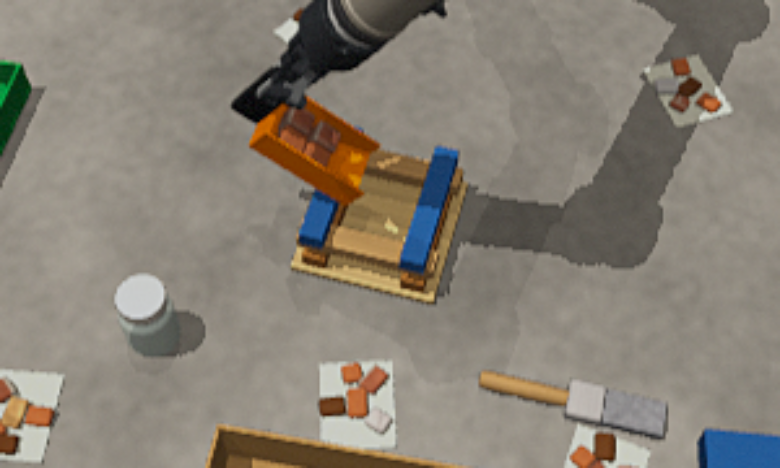

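Emit:
step_arm(
  increments=[
    [[1.3, 3.1, 2.4], [-1.9, 0.1, 0]],
    [[1.7, 7.4, 4.7], [-3.9, 0.3, 0]],
    [[2.1, 11.8, 6.8], [-5.9, 0.5, 0]],
    [[2.6, 16.3, 8.8], [-7.9, 0.6, 0]],
    [[3, 20.9, 10.6], [-9.9, 0.8, 0]],
  ],
)

```text
time_s: 20.67
tcp_pos: [0.5183, -0.1438, 0.2255]
ee_rot: [0.682, 0.624, -0.283, 0.256]
force: [0.5, 0.3, -3.1]
finger_gap: 0.147
```

Run:
```python
from pour import *
s=st();cur(s);snap('wrist','17')
for r in rows([(47,-26,93),(49,-26,92),(51,-26,91),(53,-26,90),(55,-26,90)],s): print([[float(x) for x in a] for a in r])
```

```text
t 20.67 tcp [ 518.3 -143.8  225.5] jaw -5.1 toolz [-0.066 -0.702 -0.709] q [-0.835  0.514  0.845  1.689  0.422  1.24  -0.294] gap 0.147 F [ 0.5  0.3 -3.1]
theta 44.8 lip crib [ -0.1 -22.4] 92.0
[[-0.1, 1.5, 3.9], [-2.2, -0.0, -0.3]]
[[0.4, 6.3, 5.4], [-4.2, 0.2, -0.3]]
[[0.8, 11.1, 6.7], [-6.1, 0.3, -0.3]]
[[1.3, 16.1, 7.8], [-8.1, 0.5, -0.3]]
[[1.8, 21.1, 9.8], [-10.1, 0.7, -0.2]]
```

View pics/wrist17.png

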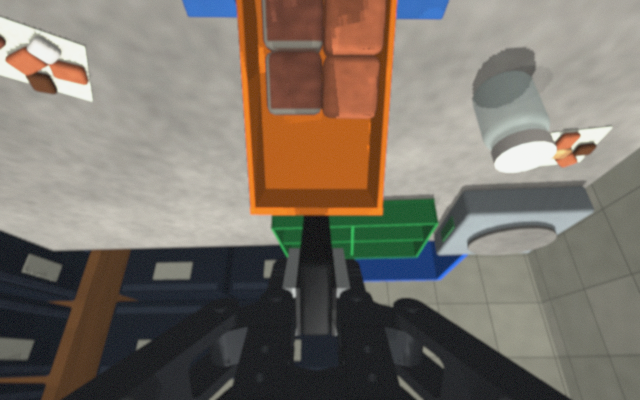

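Emit:
step_arm(
  increments=[
    [[-0.1, 1.5, 3.9], [-2.2, 0, -0.3]],
    [[0.4, 6.3, 5.4], [-4.2, 0.2, -0.3]],
    [[0.8, 11.1, 6.7], [-6.1, 0.3, -0.3]],
    [[1.3, 16.1, 7.8], [-8.1, 0.5, -0.3]],
    [[1.8, 21.1, 9.8], [-10.1, 0.7, -0.2]],
  ],
)

```text
time_s: 21.13
tcp_pos: [0.5211, -0.119, 0.2338]
ee_rot: [0.653, 0.599, -0.342, 0.312]
force: [-0.1, -1.1, -2.1]
finger_gap: 0.145
```

Run:
```python
from pour import *
s=st();cur(s);snap('wrist','18');p,_,_=snap('scene','18')
cv2.imwrite('pics/scene18c.png',cv2.resize(p[120:300,170:470,::-1],None,fx=2.6,fy=2.6))
for r in rows([(57,-26,90),(59,-26,90),(61,-26,90),(63,-26,90),(65,-26,90)],s): print([[float(x) for x in a] for a in r])
```

```text
t 21.13 tcp [ 521.1 -119.   233.8] jaw -5.1 toolz [-0.074 -0.818 -0.571] q [-0.929  0.626  0.861  1.669  0.492  1.308 -0.4  ] gap 0.145 F [-0.1 -1.1 -2.1]
theta 55.2 lip crib [  0.4 -22.7] 88.3
[[-0.6, 1.4, 3.3], [-1.8, -0.0, -0.3]]
[[-0.1, 6.6, 4.9], [-3.8, 0.2, -0.3]]
[[0.4, 11.7, 6.3], [-5.8, 0.4, -0.3]]
[[0.9, 17.0, 7.6], [-7.8, 0.5, -0.3]]
[[1.4, 22.3, 8.7], [-9.8, 0.7, -0.3]]
```

View pics/wrist18.png

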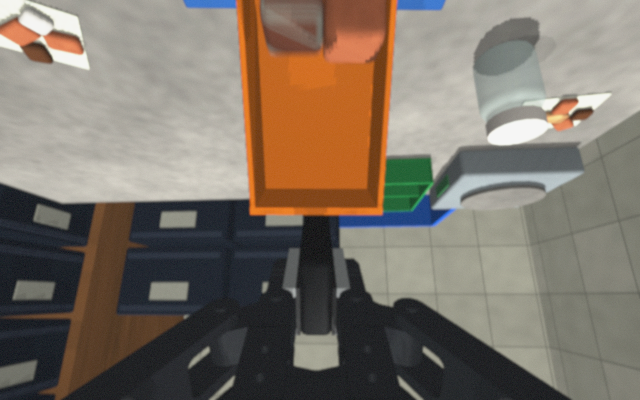

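View pics/scene18c.png

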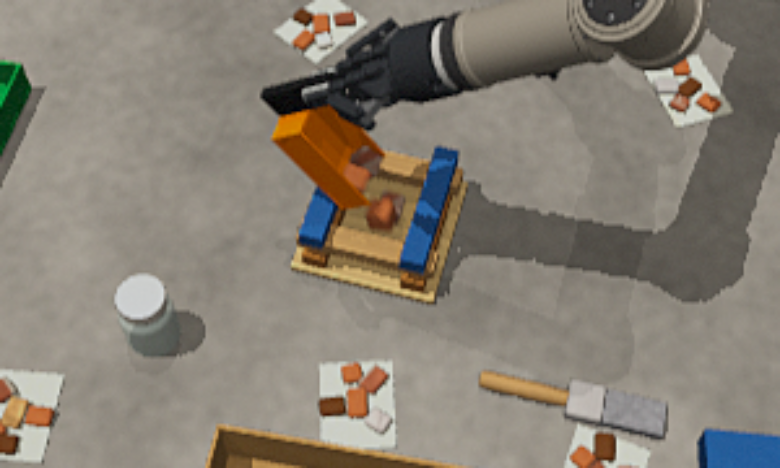

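Emit:
step_arm(
  increments=[
    [[-0.4, 1.4, 3.3], [-1.8, 0, -0.3]],
    [[-0.1, 6.6, 4.9], [-3.8, 0.2, -0.3]],
    [[0.4, 11.7, 6.3], [-5.8, 0.4, -0.3]],
    [[0.9, 17, 7.6], [-7.8, 0.5, -0.3]],
    [[1.4, 22.3, 8.7], [-9.8, 0.7, -0.3]],
  ],
)

```text
time_s: 21.65
tcp_pos: [0.5236, -0.0934, 0.2411]
ee_rot: [0.621, 0.569, -0.398, 0.363]
force: [-0.5, -1.3, -1.4]
finger_gap: 0.15
```

Run:
```python
from pour import *
s=st();cur(s);snap('wrist','19');p,_,_=snap('scene','19')
cv2.imwrite('pics/scene19c.png',cv2.resize(p[120:300,170:470,::-1],None,fx=2.6,fy=2.6))
for r in rows([(67,-26,90),(69,-26,90),(70,-26,90),(70,-26,90),(70,-26,90)],s): print([[float(x) for x in a] for a in r])
```

```text
t 21.65 tcp [523.6 -93.4 241.1] jaw -5.1 toolz [-0.081 -0.903 -0.421] q [-0.993  0.747  0.868  1.636  0.539  1.385 -0.473] gap 0.15 F [-0.5 -1.3 -1.4]
theta 65.1 lip crib [  0.8 -22.8] 88.6
[[-0.6, 1.9, 2.3], [-1.9, 0.1, -0.3]]
[[-0.1, 7.3, 3.0], [-3.9, 0.2, -0.3]]
[[0.2, 9.9, 3.2], [-4.9, 0.3, -0.3]]
[[0.2, 9.9, 3.2], [-4.9, 0.3, -0.3]]
[[0.2, 9.9, 3.2], [-4.9, 0.3, -0.3]]
```

View pics/wrist19.png

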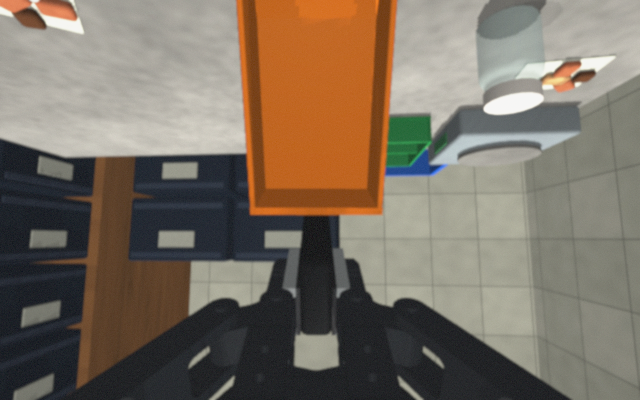

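View pics/scene19c.png

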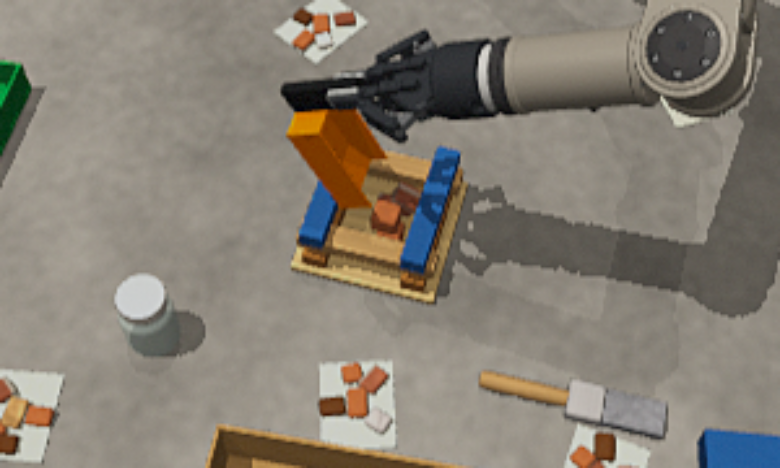

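Emit:
step_arm(
  increments=[
    [[-0.5, 2, 2.3], [-1.9, 0.1, -0.3]],
    [[0, 7, 3], [-3.9, 0.2, -0.3]],
    [[0, 10, 4], [-5.5, 0.3, -0.3]],
    [[0, 10, 5], [-5.5, 0.3, -0.3]],
    [[0, 10, 5], [-5.5, 0.3, -0.3]],
  ],
)

```text
time_s: 22.17
tcp_pos: [0.5242, -0.0813, 0.2443]
ee_rot: [0.602, 0.551, -0.427, 0.389]
force: [0.4, -1.0, -1.1]
finger_gap: 0.144
```

Emit:
step_arm(
  increments=[
    [[0, 0, 15], [0, 0, 0]],
    [[0, 0, 35], [0, 0, 0]],
    [[0, -15, 60], [5, -0.5, 0]],
    [[0, -35, 80], [10, -1, 0]],
    [[0, -55, 90], [16, -1.5, 0]],
  ],
)

```text
time_s: 22.58
tcp_pos: [0.525, -0.1372, 0.338]
ee_rot: [0.656, 0.601, -0.336, 0.309]
force: [1.4, -0.4, -0.2]
finger_gap: 0.148
```

Run:
```python
from pour import *
s=st();cur(s);p,_,_=snap('scene','20')
cv2.imwrite('pics/scene20c.png',cv2.resize(p[120:300,170:470,::-1],None,fx=2.6,fy=2.6))
```

```text
t 22.58 tcp [ 525.  -137.2  338. ] jaw -5.0 toolz [-0.069 -0.81  -0.583] q [-0.936  0.506  0.922  1.547  0.545  1.447 -0.255] gap 0.148 F [ 1.4 -0.4 -0.2]
theta 54.4 lip crib [  6.8 -38.4] 193.3
```

View pics/scene20c.png

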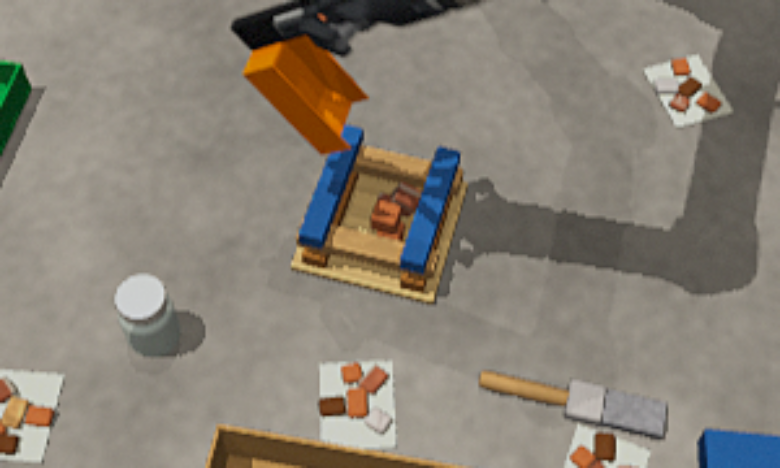

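Emit:
step_arm(
  increments=[
    [[-2, -15, 0], [7, -0.7, 0]],
    [[-4, -30, 0], [14, -1.3, 0]],
    [[-6, -50, -5], [21, -2, 0]],
    [[-8, -70, -10], [28, -2.6, 0]],
    [[-10, -90, -20], [35, -3.3, 0]],
  ],
)

```text
time_s: 23.05
tcp_pos: [0.5116, -0.2413, 0.3298]
ee_rot: [0.736, 0.657, -0.117, 0.113]
force: [0.5, -0.5, -1.7]
finger_gap: 0.146
```

Run:
```python
from pour import *
s=st();cur(s)
T0=R.from_quat(s['ee_rot'])
print((np.degrees((toolR(np.radians(84.6),0,-1)*T0.inv()).as_rotvec())).round(1))
```

```text
t 23.05 tcp [ 511.6 -241.3  329.8] jaw -6.4 toolz [-0.024 -0.321 -0.947] q [-0.437  0.319  0.872  1.421  0.069  1.405  0.275] gap 0.146 F [ 0.5 -0.5 -1.7]
theta 18.8 lip crib [  6.6 -69.4] 244.6
[18.7 -1.2  1.1]
```

Emit:
step_arm(
  increments=[
    [[0, -15, -20], [7, -0.5, 0.4]],
    [[0, -30, -40], [14, -1, 0.8]],
    [[0, -50, -60], [18.7, -1.2, 1.1]],
    [[0, -60, -70], [18.7, -1.2, 1.1]],
    [[0, -60, -70], [18.7, -1.2, 1.1]],
  ],
)

```text
time_s: 23.47
tcp_pos: [0.5049, -0.3086, 0.2579]
ee_rot: [0.745, 0.668, -0.004, -0.002]
force: [-0.3, -0.6, -1.9]
finger_gap: 0.145
```

Run:
```python
from pour import *
s=st();cur(s);snap('wrist','21')
T0=R.from_quat(s['ee_rot'])
print((np.degrees((toolR(np.radians(139.2),0,-1)*T0.inv()).as_rotvec())).round(1),np.array([546.7,-420.8,56.1])-s['tcp_pos']*1000)
```

```text
t 23.47 tcp [ 504.9 -308.6  257.9] jaw -6.2 toolz [-0.009 -0.003 -1.   ] q [ 1.000e-03  4.680e-01  7.920e-01  1.356e+00 -3.210e-01  1.455e+00
  6.670e-01] gap 0.145 F [-0.3 -0.6 -1.9]
theta 0.2 lip crib [   4.8 -116.7] 218.2
[ 0.4 -0.4 55.4] [  41.82455208 -112.15229513 -201.81537618]
```

View pics/wrist21.png

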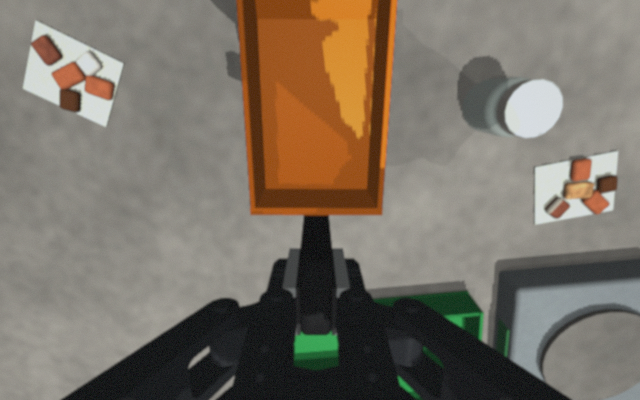

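Emit:
step_arm(
  increments=[
    [[8, -22, -20], [0, 0, 7]],
    [[16, -44, -40], [0, 0, 14]],
    [[24, -66, -60], [0, 0, 21]],
    [[32, -88, -80], [0, 0, 28]],
    [[40, -105, -90], [0, 0, 35]],
  ],
)

```text
time_s: 23.93
tcp_pos: [0.5479, -0.4085, 0.1676]
ee_rot: [0.503, 0.864, -0.003, -0.002]
force: [-0.5, 0.3, -2.0]
finger_gap: 0.143
```

Emit:
step_arm(
  increments=[
    [[1, -4, -15], [0, 0, 7]],
    [[1, -7, -30], [0, 0, 14]],
    [[1, -7, -45], [0, 0, 20]],
    [[1, -7, -60], [0, 0, 20]],
    [[1, -7, -60], [0, 0, 20]],
  ],
)

```text
time_s: 24.35
tcp_pos: [0.5487, -0.4116, 0.1053]
ee_rot: [0.343, 0.939, -0.003, -0.004]
force: [0.3, 0.1, -1.6]
finger_gap: 0.146
```

Run:
```python
from pour import *
s=st()
T0=R.from_quat(s['ee_rot'])
print((np.degrees((toolR(np.radians(139.2),0,-1)*T0.inv()).as_rotvec())).round(1),np.array([546.7,-420.8,56.1])-s['tcp_pos']*1000)
```

```text
t 24.35 tcp [ 548.7 -411.6  105.3] jaw 49.8 toolz [-0.01  -0.002 -1.   ] q [ 0.329  0.719  0.508  1.269 -0.337  1.244  1.708] gap 0.146 F [ 0.3  0.1 -1.6]
[ 0.1 -0.6 -0.6] [ -2.03666163  -9.22818409 -49.15280268]
```

Emit:
step_arm(
  increments=[
    [[-2, -6, -12], [0.1, -0.8, -0.6]],
    [[-2, -9, -26], [0.1, -0.8, -0.6]],
    [[-2, -9, -38], [0.1, -0.8, -0.6]],
    [[-2, -9, -42], [0.1, -0.8, -0.6]],
    [[-2, -9, -42], [0.1, -0.8, -0.6]],
  ],
)

```text
time_s: 24.77
tcp_pos: [0.5463, -0.419, 0.0616]
ee_rot: [0.348, 0.938, 0.001, 0.0]
force: [-0.5, 0.4, -2.1]
finger_gap: 0.149
```

Run:
```python
from pour import *
s=st()
```

```text
t 24.77 tcp [ 546.3 -419.    61.6] jaw 49.3 toolz [ 0.001  0.002 -1.   ] q [ 0.349  0.758  0.492  1.313 -0.365  1.159  1.733] gap 0.149 F [-0.5  0.4 -2.1]
```

Emit:
step_arm(
  increments=[
    [[0, -1, -2], [-0.1, -0.2, 0]],
    [[0, -1, -4], [-0.1, -0.2, 0]],
    [[0, -1, -5.2], [-0.1, -0.2, 0]],
    [[0, -1, -5.7], [-0.1, -0.2, 0]],
  ],
)

```text
time_s: 25.1
tcp_pos: [0.5466, -0.4201, 0.0562]
ee_rot: [0.348, 0.938, 0.001, 0.002]
force: [0.2, 0.0, -0.3]
finger_gap: 0.145
```

Run:
```python
from pour import *
s=st()
```

```text
t 25.1 tcp [ 546.6 -420.1   56.2] jaw 49.3 toolz [ 0.005  0.    -1.   ] q [ 0.351  0.761  0.49   1.321 -0.368  1.144  1.737] gap 0.145 F [ 0.2  0.  -0.3]
```

Weight has transferred to the table. Release gradually and rise.

Emit:
step_arm(
  increments=[
    [[0, 0, 0], [0, 0, 0]],
    [[0, 0, 0], [0, 0, 0]],
    [[0, 0, 0], [0, 0, 0]],
    [[0, 0, 0], [0, 0, 0]],
  ],
  gripper=0.5,
  squeeze=40,
)

```text
time_s: 25.43
tcp_pos: [0.5468, -0.4203, 0.0567]
ee_rot: [0.348, 0.938, 0.001, 0.003]
force: [0.7, -0.5, 0.2]
finger_gap: 0.495
```

Emit:
step_arm(
  increments=[
    [[0, 0, 20], [0, 0, 0]],
    [[0, 0, 55], [0, 0, 0]],
    [[0, 0, 95], [0, 0, 0]],
    [[-10, 30, 135], [0, 0, 0]],
    [[-20, 60, 170], [0, 0, 0]],
  ],
)

```text
time_s: 25.85
tcp_pos: [0.529, -0.3717, 0.2178]
ee_rot: [0.349, 0.937, -0.0, 0.004]
force: [0.4, 0.8, -0.3]
finger_gap: 0.498
```

Emit:
step_arm(
  increments=[
    [[-10, 40, 0], [0, 0, 0]],
    [[-20, 80, 10], [0, 0, 0]],
    [[-30, 120, 20], [0, 0, 0]],
    [[-40, 160, 20], [0, 0, 0]],
    [[-50, 180, 20], [0, 0, 0]],
  ],
)

```text
time_s: 26.27
tcp_pos: [0.4796, -0.1858, 0.2387]
ee_rot: [0.346, 0.938, 0.002, 0.004]
force: [-0.8, 1.2, 0.1]
finger_gap: 0.502
```

Emit:
step_arm(
  increments=[
    [[0, 0, 0], [0, 0, 7]],
    [[0, 0, 0], [0, 0, 14]],
    [[0, 0, 0], [0, 0, 14]],
    [[0, 0, 0], [0, 0, 14]],
  ],
)

```text
time_s: 26.6
tcp_pos: [0.4795, -0.1862, 0.2391]
ee_rot: [0.231, 0.973, 0.002, 0.004]
force: [-1.1, -0.1, -0.6]
finger_gap: 0.502
```

```bash
python3 -c "
from h import *;s=st();snap('wrist','22');snap('scene','22');snap('side','22')
for c in ['wrist']: edges('22',[('bluea',(-100,100,-90,-30),72,85),('blueb',(-100,100,30,90),72,85),('pale',(-85,-35,-35,35),50,62),('fix',(35,85,-35,35),50,62)],c)
p=cv2.imread('pics/scene22.png')[120:300,170:470];cv2.imwrite('pics/scene22c.png',cv2.resize(p,None,fx=2.6,fy=2.6))"
```

```text
t 26.6 tcp [ 479.5 -186.2  239.1] jaw 63.2 toolz [ 0.01   0.002 -1.   ] q [-0.061  0.24   0.497  1.616 -0.124  1.308  1.559] gap 0.502 F [-1.1 -0.1 -0.6]
bluea x -79.8 79.6 y -72.6 -44.7 z 77.8 slope dx/dy -6.8 dy/dx -0.2
blueb x -79.7 79.8 y 43.9 71.7 z 77.6 slope dx/dy -1.28 dy/dx -0.9
pale x -71.7 -43.8 y -34.6 34.8 z 55.8 slope dx/dy 0.1 dy/dx 5.05
fix x 44.1 71.8 y -34.8 34.8 z 55.7 slope dx/dy 0.26 dy/dx 3.89
```

View pics/wrist22.png

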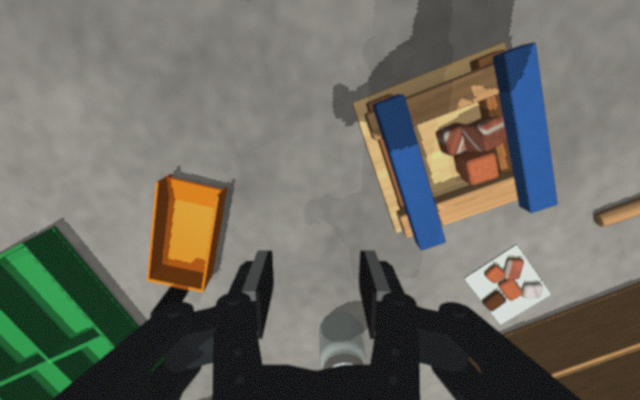

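View pics/scene22c.png

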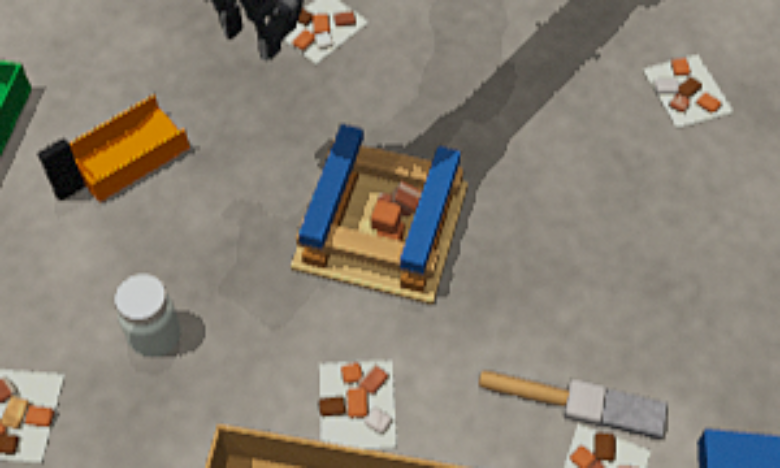

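Emit:
step_arm(
  increments=[
    [[35, 25, 0], [0, 0, 5]],
    [[70, 55, 0], [0, 0, 10]],
    [[95, 85, 0], [0, 0, 15]],
    [[115, 110, 0], [0, 0, 20]],
    [[115, 120, 0], [0, 0, 20]],
  ],
)

```text
time_s: 27.17
tcp_pos: [0.5986, -0.0593, 0.2371]
ee_rot: [0.054, 0.999, 0.005, 0.004]
force: [0.5, 0.9, -0.2]
finger_gap: 0.5
```

Emit:
step_arm(
  increments=[
    [[0, 0, 0], [0, 0, 0]],
  ],
)

```text
time_s: 27.25
tcp_pos: [0.5993, -0.0563, 0.2363]
ee_rot: [0.052, 0.999, 0.005, 0.003]
force: [-0.8, 0.5, 0.2]
finger_gap: 0.497
```

```bash
python3 -c "
from h import *;s=st();p,d,c=snap('wrist','23');W=cloud(p,d,c)
edges('23',[('bluea',(-100,100,-90,-30),72,85),('blueb',(-100,100,30,90),72,85),('pale',(-85,-35,-35,35),50,62),('fix',(35,85,-35,35),50,62)])
uv=proj(np.array([*toworld((0,0))/1000,.04]),c);print(uv)
Q=tocrib(W*1000);m=(abs(Q)<44).all(-1);v,u=np.where(m);print(u.min(),u.max(),v.min(),v.max(),'max z in well',np.nanquantile(W[...,2][m],[.5,.9,.99,1]))
q=p[v.min()-30:v.max()+30,u.min()-40:u.max()+40,::-1];cv2.imwrite('pics/well23.png',cv2.resize(q,None,fx=3.2,fy=3.2,interpolation=cv2.INTER_CUBIC)[:600,:800])"
```

```text
t 27.25 tcp [599.3 -56.3 236.3] jaw 84.0 toolz [ 0.007  0.01  -1.   ] q [-0.174  0.423  0.364  1.368 -0.161  1.372  1.657] gap 0.497 F [-0.8  0.5  0.2]
bluea x -79.7 79.6 y -71.9 -44.3 z 78.0 slope dx/dy 0.53 dy/dx -0.16
blueb x -79.3 80.6 y 44.5 72.2 z 77.9 slope dx/dy -15.87 dy/dx -0.91
pale x -70.9 -43.5 y -34.7 34.8 z 56.0 slope dx/dy 0.12 dy/dx 3.13
fix x 44.5 71.9 y -34.8 34.5 z 55.9 slope dx/dy 0.13 dy/dx -0.35
[320.92361447 101.39298807]
273 369 52 148 max z in well [0.01293057 0.06976566 0.07188024 0.07763902]
```

View pics/well23.png

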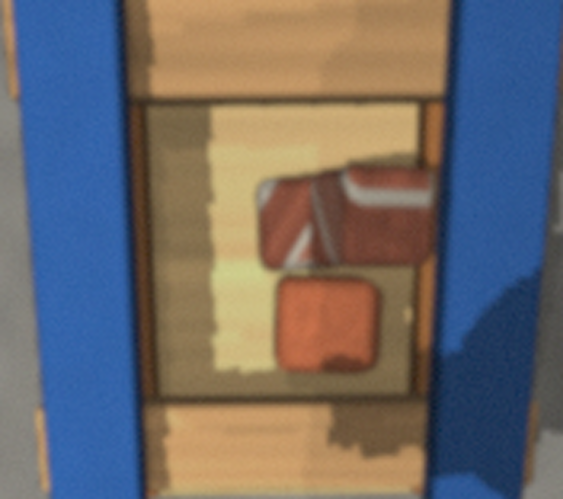

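```bash
python3 -c "
from h import *
z=np.load('pics/wrist23.npz');W=cloud(z['p'],z['d'],dict(z));Q=np.concatenate([tocrib(W*1000),W[...,2:]*1000],-1)
g=np.zeros((22,22),int)
for i in range(22):
  for j in range(22):
    x=44-4*i-2;y=-44+4*j+2
    m=(abs(Q[...,0]-x)<2)&(abs(Q[...,1]-y)<2);
    g[i,j]=np.median(Q[m][:,2]) if m.any() else -1
print(g)
for n in ['scene','side']:
  p=cv2.imread(f'pics/{n}22.png')
  q=p[165:235,280:350] if n=='scene' else p[180:280,250:370]
  cv2.imwrite(f'pics/{n}22d.png',cv2.resize(q,None,fx=6,fy=6,interpolation=cv2.INTER_CUBIC)[:600,:800])"
```

```text
[[12 12 12 11 11 12 12 12 11 11 12 11 11 12 12 12 12 12 11 11 12 12]
 [12 12 12 11 12 12 12 11 12 11 11 -1 -1 -1 -1 -1 -1 -1 -1 11 12 12]
 [12 12 12 12 12 12 11 12 11 11 12 66 67 68 68 68 69 68 40 11 12 12]
 [13 12 12 12 11 12 12 11 11 12 68 69 69 70 69 69 69 68 40 12 12 11]
 [12 12 12 11 12 12 11 12 12 11 67 69 69 69 69 70 69 68 39 12 11 12]
 [13 12 11 11 11 12 12 11 12 12 67 69 70 69 69 69 69 68 40 11 11 11]
 [12 11 12 12 12 11 12 12 12 12 67 70 70 69 70 70 69 69 41 11 11 12]
 [12 12 12 12 12 12 12 12 12 11 68 70 70 70 70 69 70 69 40 11 11 12]
 [12 11 12 12 11 12 12 12 11 12 66 69 70 69 69 70 69 68 12 12 11 12]
 [12 11 12 11 11 11 12 12 11 12 39 67 66 59 54 52 49 12 11 11 12 12]
 [12 12 12 11 11 12 12 12 11 40 41 41 41 51 62 69 70 68 66 65 63 62]
 [12 12 12 12 11 11 12 11 12 40 41 42 42 56 66 71 71 70 68 66 64 62]
 [12 12 11 12 11 12 11 11 12 40 42 41 41 56 66 71 71 69 68 66 64 62]
 [12 12 12 11 12 11 12 11 11 41 42 41 42 56 66 71 71 69 67 66 64 63]
 [12 11 11 12 12 12 12 12 12 40 42 42 41 56 66 71 71 69 67 66 64 63]
 [12 12 12 11 12 11 11 12 12 40 42 41 42 54 66 71 71 69 67 65 64 62]
 [16 11 12 11 12 12 12 11 11 39 40 40 40 54 64 71 70 68 67 65 64 62]
 [15 12 12 11 11 12 12 11 11 12 12 11 12 12 12 63 40 39 63 37 59 11]
 [13 12 12 12 12 11 11 12 11 12 11 11 12 12 12 12 12 11 12 11 12 11]
 [13 11 12 12 12 11 12 12 12 12 11 11 12 11 11 12 12 11 12 11 12 12]
 [12 11 11 11 12 12 12 12 12 11 12 12 12 11 12 11 11 11 12 12 12 11]
 [23 13 12 12 12 12 12 12 13 12 12 14 13 14 12 12 40 12 12 13 37 12]]
```

View pics/scene22d.png

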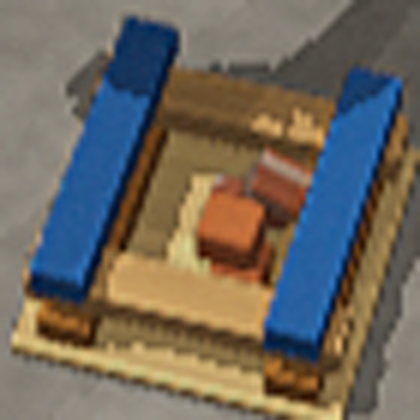

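View pics/side22d.png

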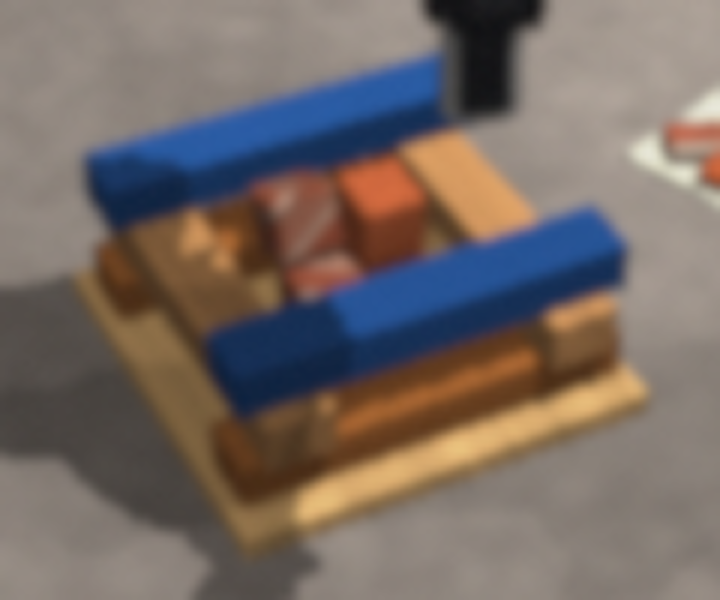

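Emit:
step_arm(
  increments=[
    [[-5, 0, 10], [0, 0, 0]],
    [[-5, 0, 10], [0, 0, 0]],
    [[-5, 0, 10], [0, 0, 0]],
    [[-5, 0, 10], [0, 0, 0]],
    [[-5, 0, 10], [0, 0, 0]],
  ],
)

```text
time_s: 27.72
tcp_pos: [0.5939, -0.058, 0.2463]
ee_rot: [0.054, 0.999, 0.005, 0.004]
force: [0.1, -0.5, 0.1]
finger_gap: 0.5
```

Emit:
step_arm(
  increments=[
    [[0, 0, 0], [0, 0, 0]],
    [[0, 0, 0], [0, 0, 0]],
    [[0, 0, 0], [0, 0, 0]],
    [[0, 0, 0], [0, 0, 0]],
    [[0, 0, 0], [0, 0, 0]],
  ],
)

```text
time_s: 28.13
tcp_pos: [0.5939, -0.0579, 0.2462]
ee_rot: [0.054, 0.999, 0.005, 0.004]
force: [0.0, -0.9, -0.3]
finger_gap: 0.503
```

```bash
python3 -c "
from h import *;s=st();p,d,c=snap('wrist','24')
edges('24',[('bluea',(-100,100,-90,-30),72,85),('blueb',(-100,100,35,90),72.5,85),('pale',(-85,-35,-35,35),50,62),('fix',(35,85,-35,35),50,62)])
W=cloud(p,d,c);print(rect(W,.073,.083,(.4,.65,-.2,.1)))
p,d,c=snap('scene','24');W=cloud(p,d,c)
print('jar',rect(W,.08,.1,(.6,.8,-.35,-.2)),'scoop fin',rect(W,.083,.098,(.5,.6,-.46,-.37)),'brush',rect(W,.008,.03,(.6,.8,.08,.33)))
z=np.load('pics/scene0.npz');W=cloud(z['p'],z['d'],c);print('before jar',rect(W,.08,.1,(.6,.8,-.35,-.2)),'brush',rect(W,.008,.03,(.6,.8,.08,.33)))"
```

```text
t 28.13 tcp [593.9 -57.9 246.2] jaw 83.9 toolz [ 0.008  0.01  -1.   ] q [-0.176  0.407  0.367  1.366 -0.157  1.389  1.656] gap 0.503 F [ 0.  -0.9 -0.3]
bluea x -79.3 79.3 y -72.0 -44.3 z 78.0 slope dx/dy -3.07 dy/dx -0.17
blueb x -79.1 79.0 y 44.6 72.2 z 77.9 slope dx/dy -5.94 dy/dx -0.88
pale x -71.1 -43.6 y -34.8 34.9 z 56.0 slope dx/dy -0.05 dy/dx -0.13
fix x 44.4 71.8 y -34.6 34.6 z 56.0 slope dx/dy -0.14 dy/dx -6.79
[(array([532.2,  15.1]), np.float64(-6.5), np.float64(155.1), np.float64(27.4), 5394, np.float64(77.9)), (array([ 521.5, -100.8]), np.float64(-5.7), np.float64(155.5), np.float64(27.4), 5415, np.float64(78.0))]
jar [(array([ 713.9, -263.8]), np.float64(64.4), np.float64(49.7), np.float64(49.5), 292, np.float64(90.2))] scoop fin [(array([ 546.2, -418. ]), np.float64(-41.9), np.float64(34.6), np.float64(15.6), 60, np.float64(89.0))] brush [(array([712.6, 199.8]), np.float64(87.3), np.float64(193.5), np.float64(40.1), 783, np.float64(18.2)), (array([777.9, 243.4]), np.float64(45.1), np.float64(64.0), np.float64(49.6), 292, np.float64(11.9))]
before jar [(array([ 713.2, -263.9]), np.float64(-31.0), np.float64(49.3), np.float64(49.7), 289, np.float64(90.3))] brush [(array([712.5, 199.9]), np.float64(87.5), np.float64(193.6), np.float64(39.8), 791, np.float64(18.4)), (array([777.7, 243.5]), np.float64(46.1), np.float64(64.6), np.float64(49.8), 294, np.float64(11.9))]
```

Everything holds steady. Handing in.

```bash
python3 -c "
from plant import order;print(order.sign_off())"
```

```text
the job is handed in; nothing more can be done
None
```

The crib is finished, all four sherds are in its well, and the scoop is back on the table, empty and upright. I handed the job in at about 28 s.

- **Slats:** Wrist-camera checks put the pale slat and both blue slats within about 1 mm of their places.
- **Disturbed slat:** Pouring nudged the +y blue slat. It moved outward about 1 mm and turned about 0.7° relative to the other blue slat. I left it, because it was not moving in the later pictures.
- **Sherds:** The last depth picture and the side view show two on the floor of the well, one stacked on top and one leaning against the +y blue slat. All lie below the blue tops, the highest at about 71 mm against 78 mm.
- **Scoop and bystanders:** The scoop is within about 1 mm of where it started. The jar and brush measured within 1 mm of their starting positions.
- **Checks that disagreed:** While lowering the blue slats, the arm's own position and the wrist camera differed by up to about 2 mm. I trusted the camera, since it saw the slats and the crib together.

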